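# Hang the weight carrier on the swinging load-cell hook

### The arm

A 6-joint arm with a two-finger parallel gripper is mounted at the origin on the work surface. World frame = base frame: x ahead of the robot, y to its left, z up, the work surface at z = 0. Lengths are in m, angles in rad, forces in N, time in s.
With the tool pointing down it reaches from about 0.35 to 0.975 m from the base axis. Payload 4.9 kg.
Tool frame: the origin (TCP) lies midway between the tips of the shut fingers; the grasp point (between the pads) lies 19 mm behind it; z points along the fingers, y is the direction in which the jaws open and shut (so a half turn about z gives the same grasp; the last joint's range is limited). The gripper opens to 85 mm and grips with 20 to 120 N. Pads are 22 mm wide; open, the fingers measure 114 mm over their backs; the gripper's body (76 mm by 85 mm) begins 54 mm behind the grasp point. The pads swing forward as they close: fully open they stand 13 mm farther back than shut.
Start: joints at [-1.385, 0.053, 1.613, -0, 1.476, -0.119], TCP at [0.188, -0.596, 0.205] pointing down, gripper open.
Joint ranges: [-3.01, 3.01], [-1.01, 2.22], [0.06, 2.58], [-1.02, 4.17], [0.09, 2.62], [-3.14, 3.14]. Speed limits (rad/s): [2.57, 2.57, 3.14, 3.14, 3.14, 3.14].

### API

Orientations are given as a rotation vector (axis times angle).
In Python, from station import ctrl gives the robot as it stands.
- The arm moves only by the tool apply_moves, never from a script. Its argument "rows" is a list of rows, each a list of 6 numbers: the shift along the tool's x, y, z in cm, then the turn, a rotation vector about the tool's x, y, z in units of 5 degrees (1.0 is 5 degrees). In form: [[x, y, z, rx, ry, rz], ...]. A call has 1 to 20 rows; each row is the pose to reach, as a shift and turn from the pose measured when the call began, along the tool's axes at that moment; what a row does not reach only later rows make up. A row lasts 1/10 s, in which the tool goes at most 50 mm and 8.59 degrees, less where a joint would pass 70% of its speed; a pose out of reach is approached as far as the arm can. A call with a gripper value outside its range is refused whole. "grip" is the closure, from 0 (fully open) to 1 (shut), set as the call begins (left out, the last holds). The fingers move at their own pace and stop on an object; "squeeze" is the grip in N (left out, the last holds). Time passes only in rows, so rows that repeat a pose let the fingers close. It gives the time, the measured TCP pose, the force and the opening at its end, in the units of the state.
- ctrl.get_obs(): the state, without advancing time (a new reading comes with each control period).
- ctrl.get_image(name): name is "side" or "top"; returns a dict with "color" (420x560x3 uint8, blue, green, red), "mtx" (3x3 intrinsics, pixels), "rvec" (rotation vector, rad) and "tvec" (3), from world to camera coordinates, as OpenCV has them. Camera axes: x right, y down, z forward; pixel columns grow to the right and rows downward; lengths in m; the calibration is good to about 2 mm. A picture is of the moment at which its call begins. There is no depth.
- ctrl.finish_job(): hands the job in, once; it reports no verdict.
The state is a dict: "t": time; "q": joint angles; "dq": joint speeds; "effort": joint torques, N m; "tool_pos": TCP position; "tool_rot": TCP orientation; "contact_force": force on the tool from outside, world axes, zero at the start; "wrist_torque": the same for the moment, N m; "opening": finger opening in m.
Only numpy, scipy, OpenCV 4.12 (cv2) and the standard library are available. Lean on these libraries where they do the work, as an engineer would, in place of code of your own. Each camera call takes 0.05 s, during which the arm holds its last target.

### The job

Pick up the weight carrier by its crossbar and hang it on the freely swinging hook under the small load-cell stand. First lay the bar against the hook's mouth and swing the hook back until it meets its stop, and hold it steady there for a moment; then press the bar in past the spring latch so that it sits in the bottom of the hook, the hook between the bar's two collars and the latch shut. The load cell is delicate, so be gentle; leave the carrier hanging plumb and still, and the other things where they are.

Things in the scene. Friction and masses are not known exactly. Their poses are not given: they have to be found in the camera images.
- frame: Fixed load-cell stand. Origin on the table right under the hook's pivot; z up, x from the hook's mouth towards its back. One column, 26 mm thick, at x 60, y 165 mm, on a base 20 mm high (x 10 to 150, y 100 to 250). An arm 16 mm wide, 347 to 377 mm high, runs from the column to just above the pivot, so the +y side above the hook is taken and the -y side is free.
- pivot (a point): The hook's pivot pin, 320 mm above the table under the arm's end and its load cell; axes as the frame. The hook swings about its y axis only and never swivels. Pushed at its mouth it gives way under less than 1 N, swinging to +x up to a stop, at a lean of 0.20 to 0.64 rad from plumb that differs at every start; only there does it resist.
- hook: Steel snap hook of 8 mm round bar, 120 g, at rest at the start; swings on for long when knocked. Origin at the pivot; axes equal the frame's when plumb. Centre line in its x, z (mm): 0,0 to 0,-45 to 20,-65 to 20,-112 (the back) to 0,-134 (bottom of the bend) to -21,-105 (the free point). The mouth faces -x. Its load cell is overloaded by more than 25 N of contact on the hook, or 9 N while the hook leans.
- hook_seat (a point): On the hook: where the centre of the crossbar comes to lie when seated in the bend, at x 0, z -125 mm in the hook's axes; axes as the hook.
- latch (a joint): Spring latch in the hook's mouth: brass finger 5 mm thick, 48 mm long, hinged at x -2, z -52 mm (hook axes), hanging down to x -17, z -98, beside the hook's point. 0 = shut, grows as pressed inwards, limit 0.4 rad. About 2 N at its middle begins to open it, 4 N opens it fully; a hook not at its stop swings away instead. Snaps shut above the bar once that is below it.
- carrier_bar (a point): Centre of the loose weight carrier's crossbar, 110 mm above its underside; y along the bar, z up. Bar steel, 10 mm round; collars 16 mm across at y +-14 mm leave 24 mm for the hook. Grey grip blocks at y +-70 mm, 12 (x) by 32 (y) by 22 mm high, to be pinched from above. Legs 8 mm thick at y +-36; disc 90 mm across, 26 mm high at the foot. 0.2 to 0.42 kg. Front and back alike.
- mould: Bystander: steel ring 60 mm across, 45 mm high, standing on the table; origin under its centre.
- stone: Bystander: white porous stone disc 50 mm across, 12 mm high; origin under its centre.

How it is judged:
By the outcome, as a careful person would: the job done as asked, in the order asked, and still so for the second after the job is handed in, with the robot touching nothing.
It also fails if it takes over 72 s, if anything falls off the work surface, if the arm or the gripper's body presses on something with over 40 N, if the wrist force passes 120 N, or if a joint passes its speed limit or range.

## Working session

There is one attempt and no reset: what is moved stays moved. The work goes in short steps, Python scripts to look and compute and a tool call to move; the robot and the scene stay as the last step left them, time stands still between calls to the robot, and variables do not carry over. Pictures are saved under pics/ and viewed, and the job is handed in when it is done.

Besides the shell and the picture viewer there is one more tool, called after ">>>" as name(argument=value, ...) on one line, values as JSON. apply_moves: Moves the arm, as the interface text tells. Its arguments: {"type":"object","properties":{"rows":{"type":"array","items":{"type":"array","items":{"type":"number"}}},"grip":{"type":"number"},"squeeze":{"type":"number"}},"required":["rows"]}

```bash
ls; mkdir -p pics
python3 - <<'E'
from station import ctrl
import cv2
print(ctrl.get_obs())
for n in("side","top"):
    d=ctrl.get_image(n); cv2.imwrite(f"pics/{n}0.png",d["color"]); print(n,d["mtx"],d["rvec"],d["tvec"])
E
```

```text
pics
{'t': 0.0, 'q': array([-1.38501895e+00,  5.33108227e-02,  1.61428237e+00, -3.19128532e-05,
        1.47599337e+00, -1.19009503e-01]), 'dq': array([ 4.82164167e-05,  2.18848354e-04, -3.46124284e-04, -1.06560642e-03,
        4.03250642e-04, -1.24442194e-03]), 'effort': array([-1.22295569e-03, -3.93682945e+01, -3.70176494e+01, -1.40619413e-04,
        7.20718337e-03,  1.50443464e-05]), 'tool_pos': array([ 0.18741711, -0.59553669,  0.20379855]), 'tool_rot': array([-3.10321401e+00, -4.76609549e-01,  1.54313234e-04]), 'contact_force': array([ 0.46137472,  0.15948431, -0.5226851 ]), 'wrist_torque': array([-0.01021508, -0.00572277,  0.01581483]), 'opening': 0.0853750589443011}
side [[539.09017155   0.         273.85998158]
 [  0.         539.09017155 209.50683092]
 [  0.           0.           1.        ]] [ 2.39878942 -0.00593893  0.02326265] [-0.49823172  0.1397827   1.39062088]
top [[417.68260346   0.         287.36171877]
 [  0.         417.68260346 210.30936254]
 [  0.           0.           1.        ]] [ 2.17039167 -2.15195713  0.13400813] [-0.01537148  0.51962414  0.92389346]
```

View pics/side0.png

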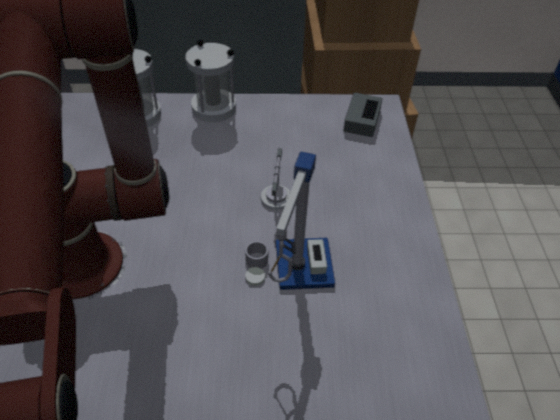

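View pics/top0.png

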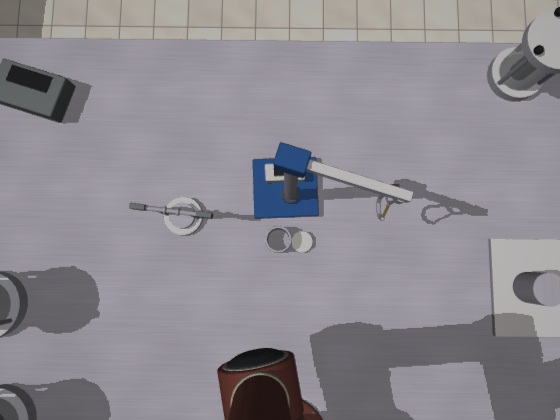

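The side view shows the carrier at about (276,180), the stand at (300,220) and the hook near (283,255). The top view shows the carrier at (183,215), the arm's end at (412,196), and the hook near (385,205). I'll zoom in to measure these.

```bash
python3 - <<'E'
import cv2
t=cv2.imread("pics/top0.png"); s=cv2.imread("pics/side0.png")
def crop(im,x0,y0,x1,y1,k,n):
    c=cv2.resize(im[y0:y1,x0:x1],None,fx=k,fy=k,interpolation=cv2.INTER_CUBIC); cv2.imwrite("pics/"+n,c)
crop(t,360,170,500,250,5.7,"t_hook.png".replace(".png","0.png"))
crop(t,120,180,240,260,6,"t_car0.png")
crop(s,230,130,350,300,3.5,"s_all0.png")
E
cat > h.py <<'E'
import numpy as np,cv2
def cam(d):
    R=cv2.Rodrigues(d["rvec"])[0]; return d["mtx"],R,np.array(d["tvec"]).ravel()
def ray(d,u,v):
    K,R,t=cam(d); return -R.T@t, R.T@np.linalg.inv(K)@np.array([u,v,1.])
def plane(d,u,v,z):
    c,r=ray(d,u,v); return c+r*(z-c[2])/r[2]
def proj(d,p):
    return cv2.projectPoints(np.array(p,float).reshape(-1,3),np.array(d["rvec"]),np.array(d["tvec"]),d["mtx"],None)[0].reshape(-1,2)
def tri(a,ua,b,ub):
    ca,ra=ray(a,*ua);cb,rb=ray(b,*ub)
    M=np.stack([ra,-rb],1);s=np.linalg.lstsq(M,cb-ca,rcond=None)[0]
    pa=ca+ra*s[0];pb=cb+rb*s[1]; return (pa+pb)/2,np.linalg.norm(pa-pb)
E
```

```text
(no output)
```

View pics/t_hook0.png

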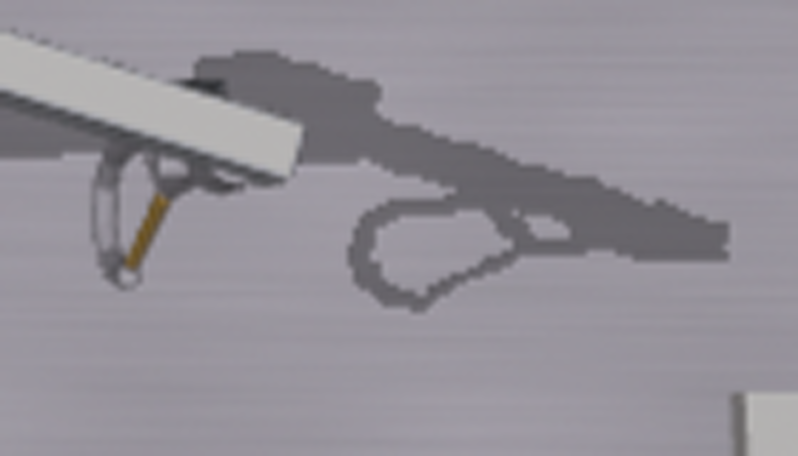

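View pics/t_car0.png

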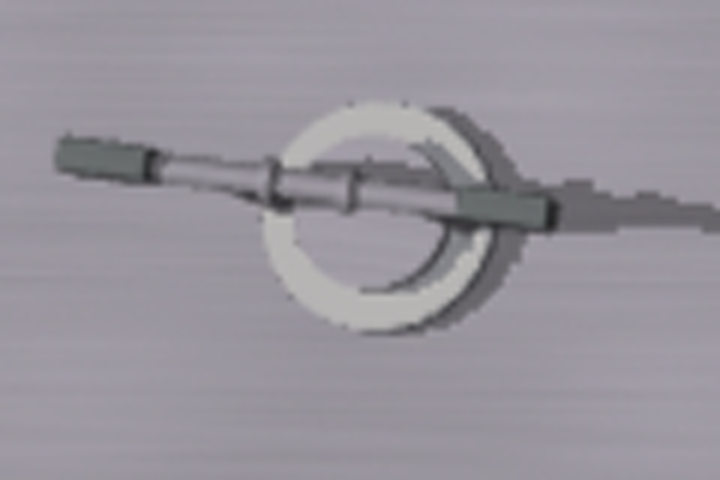

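View pics/s_all0.png

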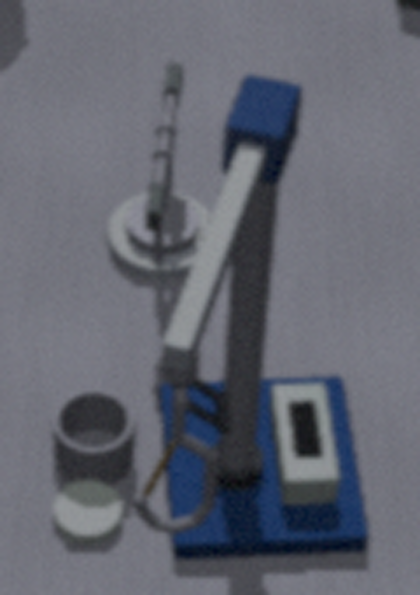

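Run:
```python
import cv2,numpy as np
from station import ctrl
from h import *
T=ctrl.get_image("top");S=ctrl.get_image("side")
print("camT",ray(T,0,0)[0],"camS",ray(S,0,0)[0])
im=T["color"].astype(int);b,g,r=im[...,0],im[...,1],im[...,2]
m=((b-r>40)).astype(np.uint8)*255
n,l,st,ce=cv2.connectedComponentsWithStats(m);print([ (s.tolist()) for s in st if s[4]>30])
big=cv2.resize(T["color"][140:230,240:330],None,fx=6.5,fy=6.5,interpolation=cv2.INTER_NEAREST);cv2.imwrite("pics/t_base.png",big)
# green-grey blocks
hsv=cv2.cvtColor(T["color"],cv2.COLOR_BGR2HSV)
for p in [(137,206),(205,214),(150,207),(183,200)]: print(p,T["color"][p[1],p[0]],hsv[p[1],p[0]])
# base bottom/left edges
for x in range(258,316,8):
    ys=np.where(m[195:230,x])[0]; print("col",x,ys.max()+195, im[214:221,x].tolist() if x==258 else "")
for y in range(165,216,8):
    xs=np.where(m[y,245:330])[0]+245; print("row",y,xs.min(),xs.max())
for x in range(256,276,4): print("top",x,np.where(m[140:200,x])[0].min()+140)
```

```text
camT [ 0.40526187 -0.00786104  0.97955382] camS [ 0.47208332 -0.8427647   1.12627061]
[[0, 0, 560, 420, 232087], [253, 143, 66, 75, 3112]]
(137, 206) [108 108 104] [ 90   9 108]
(205, 214) [107 107 103] [ 90  10 107]
(150, 207) [150 141 145] [133  15 150]
(183, 200) [179 180 182] [ 10   4 182]
col 258 217 [[128, 76, 41], [128, 77, 43], [128, 76, 41], [109, 67, 39], [74, 63, 60], [106, 100, 103], [118, 112, 115]]
col 266 217 
col 274 216 
col 282 216 
col 290 216 
col 298 215 
col 306 215 
col 314 215 
row 165 253 306
row 173 253 311
row 181 253 316
row 189 254 316
row 197 254 316
row 205 254 317
row 213 254 318
top 256 159
top 260 159
top 264 159
top 268 159
top 272 159
```

View pics/t_base.png

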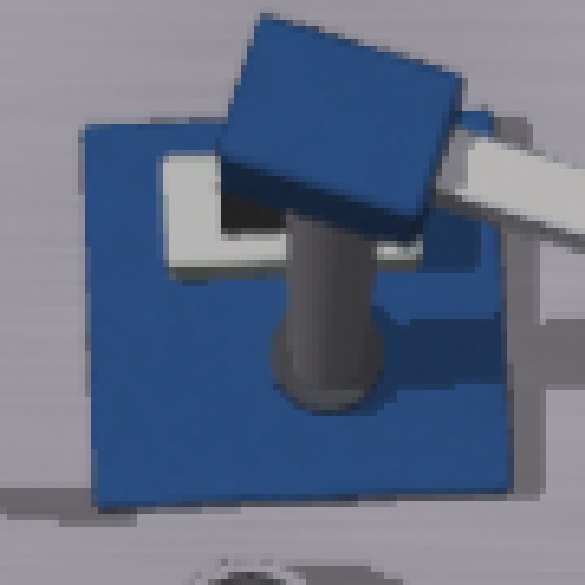

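Run:
```python
import cv2,numpy as np
from station import ctrl
from h import *
T=ctrl.get_image("top");S=ctrl.get_image("side")
px=[(252.6,158.7),(254.1,217.5),(318.1,215.0),(314.9,156.7)]
fr=np.array([(150,250),(10,250),(10,100),(150,100)])/1e3
w=np.array([plane(T,u,v,.02)[:2] for u,v in px]);print(w)
a=fr-fr.mean(0);b=w-w.mean(0);H=a.T@b
yaw=np.arctan2(H[0,1]-H[1,0],H[0,0]+H[1,1]);R=np.array([[np.cos(yaw),-np.sin(yaw)],[np.sin(yaw),np.cos(yaw)]])
t=w.mean(0)-R@fr.mean(0);print("yaw",yaw,"pivot xy",t,"res",(fr@R.T+t-w)*1e3)
def F(x,y,z): return np.r_[R@np.array([x,y])/1e3+t,z/1e3]
# arm end checks top face z .377
for u,v in [(413-.5,191.9-.5),(411.4,199.0)]: print("armend",plane(T,u,v,.377))
hk=[(0,0),(0,-45),(20,-65),(20,-112),(0,-134),(-21,-105)]
pts=[F(x,0,320+z) for x,z in hk]
for n,D in (("top",T),("side",S)):
    im=D["color"].copy();k=6
    p=proj(D,pts);c=p.mean(0);x0,y0=int(c[0]-50),int(c[1]-45)
    I=cv2.resize(im[y0:y0+90,x0:x0+100],None,fx=k,fy=k,interpolation=cv2.INTER_NEAREST)
    q=((p-[x0,y0]+.5)*k).astype(int);cv2.polylines(I,[q],False,(0,0,255),1)
    e=[F(*v,377) for v in [(0,0),(60,165)]];q=((proj(D,e)-[x0,y0]+.5)*k).astype(int);cv2.polylines(I,[q],False,(0,255,0),1)
    cv2.imwrite(f"pics/ov_{n}.png",I)
# carrier
hi=[];
t0=(plane(T,120+56/6-.5+0, 180+155/6-.5,.121))
L=[(120+u/6-.5,180+v/6-.5) for u,v in [(58,140),(55,170),(150,183),(152,150)]]
Rr=[(120+u/6-.5,180+v/6-.5) for u,v in [(455,185),(455,217),(550,230),(552,194)]]
for B in (L,Rr): 
    P=np.array([plane(T,u,v,.121) for u,v in B]);print(P.mean(0),P[:,:2].tolist())
```

```text
[[ 0.64244448  0.07165984]
 [ 0.50370376  0.06566669]
 [ 0.51080054 -0.08211855]
 [ 0.64861754 -0.07466811]]
yaw 0.04671648850101795 pivot xy [ 0.50465127 -0.18341006] res [[ 0.3682682   1.66226351]
 [-0.7382708   1.1174912 ]
 [-0.83013036 -0.93362081]
 [ 1.20013296 -1.84613389]]
armend [ 0.50747309 -0.19265293  0.377     ]
armend [ 0.49621968 -0.19073435  0.377     ]
[0.51454654 0.30104521 0.121     ] [[0.5216243302756312, 0.3171843807387134], [0.5111792681068008, 0.31765756424085356], [0.5069536903492037, 0.28473186960788904], [0.518428888494749, 0.28460704116178537]]
[0.49987586 0.16293465 0.121     ] [[0.5071823066011947, 0.17970616722069016], [0.496090426284723, 0.17932175088444385], [0.4918784899854021, 0.14651195606272466], [0.5043522215827037, 0.14619874122489931]]
```

View pics/ov_top.png

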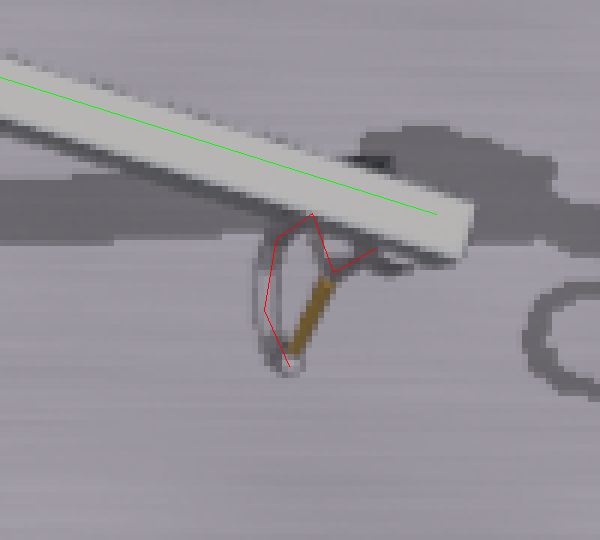

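View pics/ov_side.png

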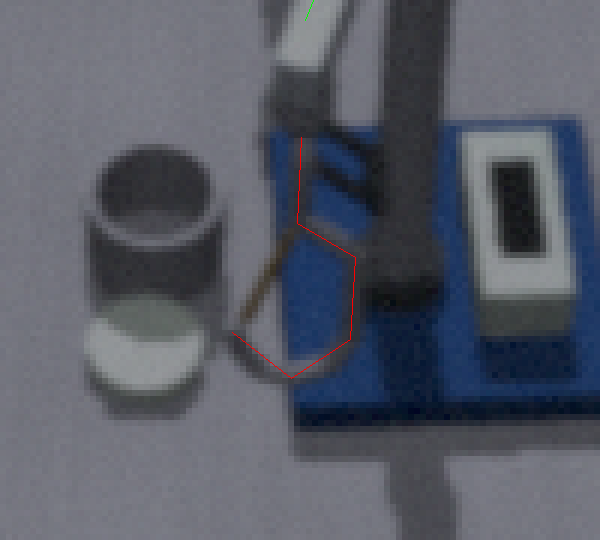

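The stand model overlays the images to within about 1–2 mm. The frame yaw is 0.047, the pivot is at (0.5047, -0.1834), the carrier bar centre is at (0.507, 0.232) and the carrier yaw is -0.106. Next I'll write the move helper.

```bash
cat >> h.py <<'E'
from scipy.spatial.transform import Rotation as Ro
YAW=0.0467; PIV=np.array([0.5047,-0.1834,0.320])
def Fw(x,y,z,):  # frame mm rel. pivot -> world m
    c,s=np.cos(YAW),np.sin(YAW); return PIV+np.array([c*x-s*y,s*x+c*y,z])/1e3
TILT=np.deg2rad(10)
def tool(bar,yaw,tilt=TILT,gy=-.070,back=0.):
    c,s=np.cos(tilt),np.sin(tilt)
    Rb=np.array([[0,c,s],[1,0,0],[0,s,-c]]).T
    Rz=Ro.from_euler("z",yaw); R=Rz*Ro.from_matrix(Rb)
    p=np.array(bar)+Rz.apply([0,gy,0])+R.as_matrix()[:,2]*(.019-back)
    return p,R
def rel(o,p,R):
    R0=Ro.from_rotvec(o["tool_rot"]); d=R0.inv().apply(np.array(p)-o["tool_pos"])*100
    r=(R0.inv()*R).as_rotvec()/np.deg2rad(5); return np.r_[d,r]
def path(o,wps,step=.045,ang=7.):
    """wps: list of (p,R); prints rows relative to o"""
    P,Rr=np.array(o["tool_pos"]),Ro.from_rotvec(o["tool_rot"]);rows=[]
    for p,R in wps:
        dr=(Rr.inv()*R).as_rotvec();n=max(1,int(np.ceil(max(np.linalg.norm(p-P)/step,np.rad2deg(np.linalg.norm(dr))/ang))))
        for i in range(1,n+1):
            rows.append(rel(o,P+(p-P)*i/n,Rr*Ro.from_rotvec(dr*i/n)))
        P,Rr=p,R
    for r in rows: print("["+",".join(f"{v:.2f}" for v in r)+"],")
    print(len(rows))
E
python3 - <<'E'
from station import ctrl
from h import *
o=ctrl.get_obs()
pk=tool((.5072,.232,.110),-.1058,back=.1)
R=pk[1]
path(o,[(np.array([.37,-.30,.30]),Ro.from_rotvec(o["tool_rot"])*Ro.from_rotvec([0,0,0])),(np.array([.37,-.18,.30]),R),(np.array([.38,.08,.30]),R),pk])
print(pk[0])
E
```

```text
[2.92,-2.53,-1.06,0.00,0.00,0.00],
[5.84,-5.06,-2.12,0.00,0.00,0.00],
[8.76,-7.59,-3.18,0.00,0.00,0.00],
[11.68,-10.12,-4.23,0.00,0.00,0.00],
[14.60,-12.65,-5.29,0.00,0.00,0.00],
[17.53,-15.17,-6.35,0.00,0.00,0.00],
[20.45,-17.70,-7.41,0.00,0.00,0.00],
[23.37,-20.23,-8.47,0.00,0.00,0.00],
[26.29,-22.76,-9.53,0.00,0.00,0.00],
[26.65,-23.91,-9.53,0.12,0.18,-1.33],
[27.01,-25.05,-9.52,0.23,0.35,-2.65],
[27.37,-26.20,-9.52,0.35,0.53,-3.98],
[27.73,-27.34,-9.52,0.46,0.71,-5.30],
[28.09,-28.48,-9.52,0.58,0.88,-6.63],
[28.45,-29.63,-9.52,0.69,1.06,-7.96],
[28.81,-30.77,-9.52,0.81,1.24,-9.28],
[29.17,-31.92,-9.52,0.92,1.41,-10.61],
[29.53,-33.06,-9.52,1.04,1.59,-11.93],
[29.89,-34.21,-9.52,1.15,1.76,-13.26],
[31.35,-38.29,-9.51,1.15,1.76,-13.26],
[32.81,-42.38,-9.51,1.15,1.76,-13.26],
[34.27,-46.46,-9.51,1.15,1.76,-13.26],
[35.73,-50.54,-9.51,1.15,1.76,-13.26],
[37.19,-54.63,-9.50,1.15,1.76,-13.26],
[38.65,-58.71,-9.50,1.15,1.76,-13.26],
[41.98,-59.45,-6.74,1.15,1.76,-13.26],
[45.32,-60.19,-3.99,1.15,1.76,-13.26],
[48.65,-60.93,-1.23,1.15,1.76,-13.26],
[51.99,-61.68,1.53,1.15,1.76,-13.26],
29
[0.49832245 0.14840456 0.18976943]
```

>>> apply_moves(rows=[[2.9, -2.5, -1.1, 0, 0, 0], [5.8, -5.1, -2.1, 0, 0, 0], [8.8, -7.6, -3.2, 0, 0, 0], [11.7, -10.1, -4.2, 0, 0, 0], [14.6, -12.6, -5.3, 0, 0, 0], [17.5, -15.2, -6.4, 0, 0, 0], [20.4, -17.7, -7.4, 0, 0, 0], [23.4, -20.2, -8.5, 0, 0, 0], [26.3, -22.8, -9.5, 0, 0, 0], [26.7, -23.9, -9.5, 0.12, 0.18, -1.3], [27, -25, -9.5, 0.23, 0.35, -2.65], [27.4, -26.2, -9.5, 0.35, 0.53, -4], [27.7, -27.3, -9.5, 0.46, 0.7, -5.3], [28.1, -28.5, -9.5, 0.58, 0.88, -6.6], [28.4, -29.6, -9.5, 0.7, 1.06, -8], [28.8, -30.8, -9.5, 0.8, 1.24, -9.3], [29.2, -31.9, -9.5, 0.92, 1.41, -10.6], [29.5, -33, -9.5, 1.04, 1.6, -11.9], [29.9, -34.2, -9.5, 1.15, 1.76, -13.26], [31.3, -38.3, -9.5, 1.15, 1.76, -13.26]], grip=0)

```text
t: 2.3
tool_pos: [0.3711, -0.1378, 0.2993]
tool_rot: [-2.247, -2.016, -0.195]
contact_force: [1.1, 0.4, 0.2]
opening: 0.0856
```

Run:
```python
from station import ctrl
from h import *
o=ctrl.get_obs()
pk=tool((.5072,.232,.110),-.1058,back=.08)
print(o["tool_pos"])
path(o,[(np.array([.38,.08,.30]),pk[1]),pk,pk])
```

```text
[ 0.3711383  -0.13776173  0.2993196 ]
[4.29,-0.29,0.74,-0.00,0.00,-0.01],
[8.57,-0.59,1.48,-0.00,0.00,-0.01],
[12.86,-0.88,2.22,-0.00,0.00,-0.02],
[17.14,-1.18,2.96,-0.01,0.00,-0.02],
[21.43,-1.47,3.70,-0.01,0.00,-0.03],
[22.64,0.74,6.55,-0.01,0.00,-0.03],
[23.85,2.94,9.40,-0.01,0.00,-0.03],
[25.06,5.15,12.25,-0.01,0.00,-0.03],
[26.26,7.36,15.10,-0.01,0.00,-0.03],
[27.47,9.56,17.95,-0.01,0.00,-0.03],
[27.47,9.56,17.95,-0.01,0.00,-0.03],
11
```

>>> apply_moves(rows=[[4.3, -0.3, 0.7, 0, 0, 0], [8.6, -0.6, 1.5, 0, 0, 0], [12.9, -0.9, 2.2, 0, 0, 0], [17.1, -1.2, 3.0, 0, 0, 0], [21.4, -1.5, 3.7, 0, 0, 0], [22.6, 0.7, 6.5, 0, 0, 0], [23.9, 2.9, 9.4, 0, 0, 0], [25.1, 5.1, 12.2, 0, 0, 0], [26.3, 7.4, 15.1, 0, 0, 0], [27.5, 9.6, 17.9, 0, 0, 0], [27.5, 9.6, 17.9, 0, 0, 0]])

```text
t: 3.4
tool_pos: [0.4976, 0.1529, 0.1652]
tool_rot: [-2.242, -2.013, -0.184]
contact_force: [-0.5, -0.6, -0.2]
opening: 0.0853
```

Run:
```python
from station import ctrl
from h import *
o=ctrl.get_obs()
pk=tool((.5072,.232,.110),-.1058)
print(o["tool_pos"],o["contact_force"],o["q"])
path(o,[pk,pk],step=.02)
for n in("side","top"):
    d=ctrl.get_image(n); c=d["color"]
    c=c[130:280,220:360] if n=="side" else c[150:280,110:260]
    cv2.imwrite(f"pics/{n}1.png",cv2.resize(c,None,fx=4,fy=4,interpolation=cv2.INTER_CUBIC))
```

```text
[0.49758195 0.15289223 0.1651814 ] [-0.49678577 -0.59102403 -0.22875744] [ 0.05242654 -0.20842175  1.93430864  0.17478105  1.40055471  0.13166861]
[0.00,0.05,1.88,-0.03,0.00,-0.01],
[0.00,0.10,3.75,-0.06,0.01,-0.02],
[0.01,0.15,5.63,-0.08,0.01,-0.02],
[0.01,0.19,7.50,-0.11,0.02,-0.03],
[0.01,0.19,7.50,-0.11,0.02,-0.03],
5
```

View pics/side1.png

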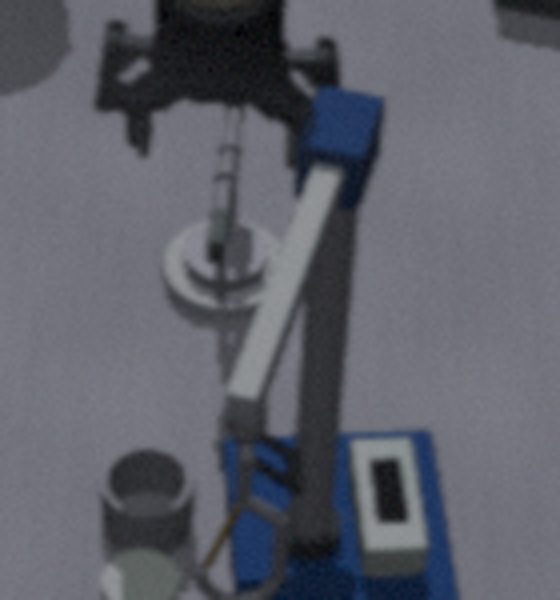

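View pics/top1.png

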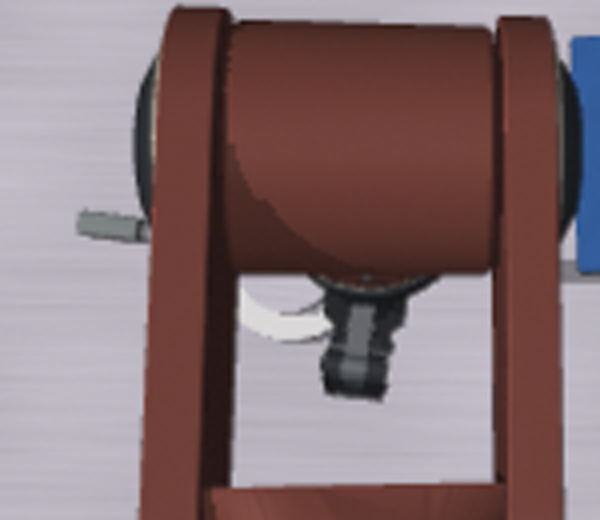

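Run:
```python
from station import ctrl
from h import *
for n in("side","top"):
    d=ctrl.get_image(n); cv2.imwrite(f"pics/{n}2.png",d["color"])
```

```text
(no output)
```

View pics/side2.png

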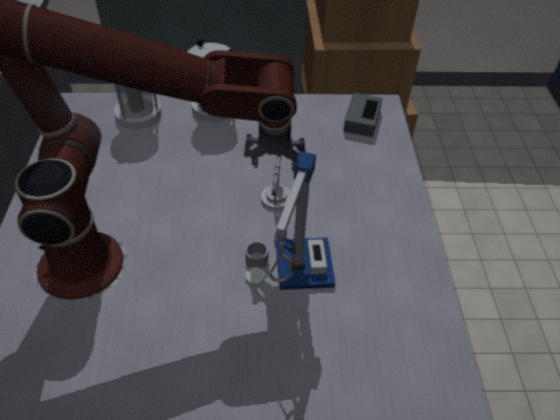

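View pics/top2.png

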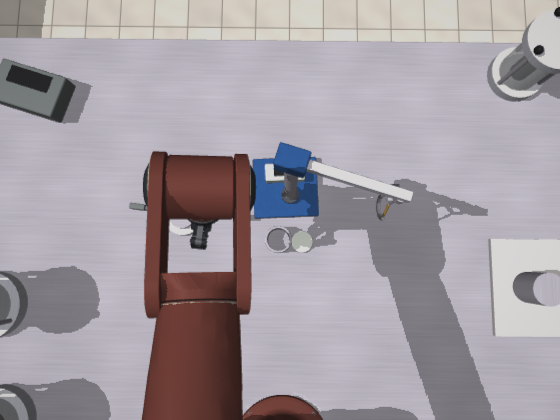

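Run:
```python
from station import ctrl
from h import *
T=ctrl.get_image("top");S=ctrl.get_image("side")
print(tri(T,(254,187),S,(276,111)))
o=ctrl.get_obs();R=Ro.from_rotvec(o["tool_rot"]).as_matrix()
for L in (.25,.3,.35): print(L,o["tool_pos"]-R[:,2]*L, proj(T,o["tool_pos"]-R[:,2]*L),proj(S,o["tool_pos"]-R[:,2]*L))
```

```text
(array([0.49613139, 0.03236011, 0.46481438]), np.float64(0.00046290012347262376))
0.25 [0.4942928  0.10848529 0.41879908] [[200.44875821 193.94553975]] [[274.39162534 106.64047342]]
0.3 [0.49323395 0.09985488 0.46803722] [[199.35048061 188.54974696]] [[274.3067689   89.84191099]]
0.35 [0.4921751  0.09122446 0.51727536] [[198.02281619 182.02698617]] [[274.21529657  71.73363601]]
```

The wrist cap sits at about (0.496, 0.032, 0.465). It clears the column head by roughly 35 mm now, and at the hook it will stay above the stand's arm. I'll descend next.

>>> apply_moves(rows=[[0, 0.05, 1.9, 0, 0, 0], [0, 0.1, 3.8, -0.1, 0, 0], [0, 0.15, 5.6, -0.1, 0, 0], [0, 0.19, 6.8, -0.1, 0, 0], [0, 0.19, 7.5, -0.1, 0, 0], [0, 0.19, 7.5, -0.1, 0, 0], [0, 0.19, 7.5, -0.1, 0, 0]])

```text
t: 4.4
tool_pos: [0.5036, 0.1643, 0.0997]
tool_rot: [-2.254, -2.02, -0.21]
contact_force: [-0.5, 0.8, -0.2]
opening: 0.0851
```

Run:
```python
from station import ctrl
from h import *
o=ctrl.get_obs()
pk=tool((.5072,.232,.110),-.1058)
print(o["tool_pos"],o["contact_force"],pk[0],rel(o,*pk).round(2))
for n in("side",):
    d=ctrl.get_image(n); c=d["color"]
    c=c[80:230,220:360]
    cv2.imwrite(f"pics/{n}3.png",cv2.resize(c,None,fx=4,fy=4,interpolation=cv2.INTER_CUBIC))
```

```text
[0.50363194 0.16433497 0.09972067] [-0.46466807  0.80067729 -0.18575917] [0.50015623 0.16567228 0.09128865] [-0.05 -0.37  0.84  0.15 -0.01 -0.03]
```

View pics/side3.png

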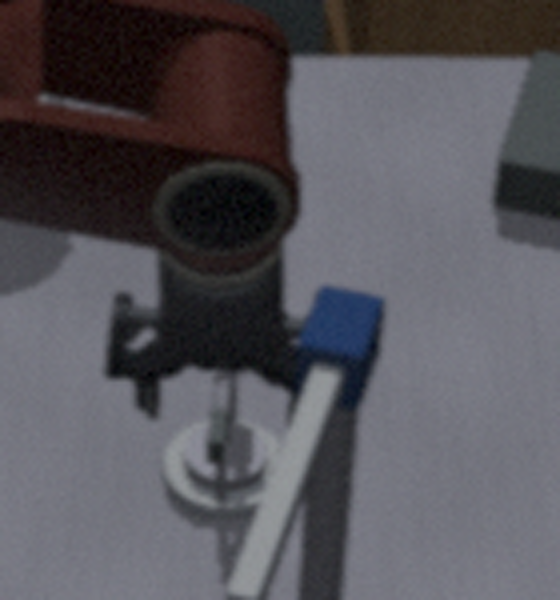

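Run:
```python
from station import ctrl
from h import *
o=ctrl.get_obs()
print(o["q"].round(3),o["dq"].round(4),o["effort"].round(1),o["tool_pos"])
pk=tool((.5072,.232,.110),-.1058);print(rel(o,*pk).round(2))
```

```text
[ 0.076 -0.139  1.988  0.179  1.253  0.132] [ 0.0013 -0.0014 -0.0024 -0.0023 -0.0021 -0.0006] [  0.  -28.4 -34.4   0.5  -0.1  -0. ] [0.50384605 0.16433774 0.09994315]
[-0.06 -0.39  0.86  0.15 -0.01 -0.03]
```

>>> apply_moves(rows=[[0, -0.2, 0.4, 0.1, 0, 0], [0, -0.4, 0.85, 0.1, 0, 0], [0, -0.4, 0.85, 0.1, 0, 0], [0, -0.4, 0.85, 0.1, 0, 0]])

```text
t: 4.85
tool_pos: [0.4999, 0.1663, 0.0912]
tool_rot: [-2.249, -2.017, -0.201]
contact_force: [0.4, 0.5, -0.8]
opening: 0.0854
```

Run:
```python
from station import ctrl
from h import *
o=ctrl.get_obs()
print(o["q"].round(3),o["tool_pos"],o["contact_force"])
pk=tool((.5072,.232,.110),-.1058);print(rel(o,*pk).round(2))
```

```text
[ 0.079 -0.131  1.996  0.181  1.245  0.132] [0.49986752 0.16626821 0.09121095] [ 0.3887723   0.46825964 -0.80680838]
[-0.05  0.04 -0.02  0.05 -0.01 -0.03]
```

>>> apply_moves(rows=[[0, 0, 0, 0, 0, 0], [0, 0, 0, 0, 0, 0], [0, 0, 0, 0, 0, 0], [0, 0, 0, 0, 0, 0], [0, 0, 0, 0, 0, 0], [0, 0, 0, 0, 0, 0], [0, 0, 0, 0, 0, 0], [0, 0, 0, 0, 0, 0], [0, 0, 0, 0, 0, 0], [0, 0, 0, 0, 0, 0], [0, 0, 0, 0, 0, 0], [0, 0, 0, 0, 0, 0]], grip=1, squeeze=100)

```text
t: 6.05
tool_pos: [0.5, 0.1661, 0.0915]
tool_rot: [-2.249, -2.017, -0.201]
contact_force: [-2.7, -2.8, 4.3]
opening: 0.0073
```

Run:
```python
from station import ctrl
from h import *
for i in range(1):
    o=ctrl.get_obs();print(o["contact_force"],o["wrist_torque"],o["opening"],o["tool_pos"])
    pk=tool((.5072,.232,.160),-.1058);print(rel(o,*pk).round(2))
```

```text
[-2.73545631 -2.8153973   4.34438531] [-0.49198254  0.39350116  0.09946317] 0.007256289777917095 [0.49997288 0.16610932 0.09152578]
[ 0.82  0.04 -4.91  0.05 -0.   -0.03]
```

Run:
```python
from station import ctrl
from h import *
for n in("side","top"):
    d=ctrl.get_image(n); c=d["color"]
    c=c[100:230,220:340] if n=="side" else c[150:280,110:260]
    cv2.imwrite(f"pics/{n}4.png",cv2.resize(c,None,fx=4.5,fy=4.5,interpolation=cv2.INTER_CUBIC))
o=ctrl.get_obs();print(o["contact_force"],o["opening"])
```

```text
[-2.54602514 -3.52254888  4.06124876] 0.007360480661462192
```

View pics/side4.png

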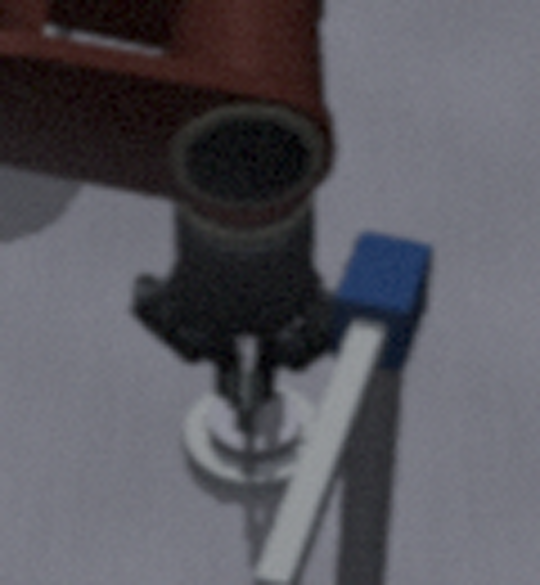

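View pics/top4.png

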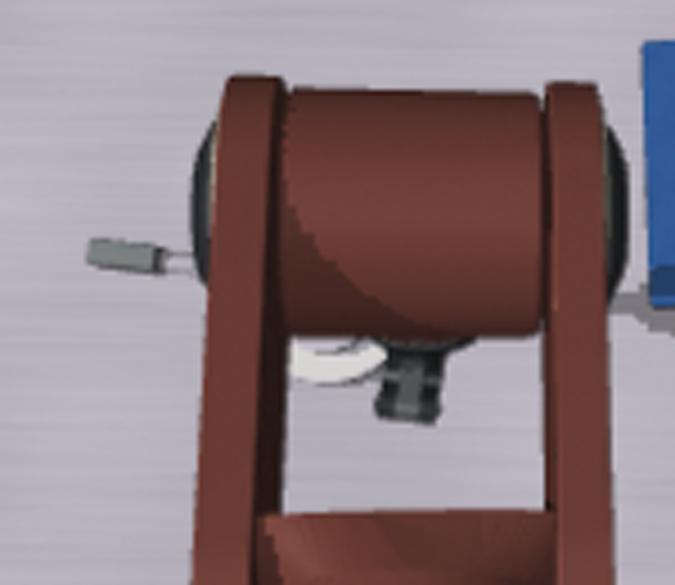

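>>> apply_moves(rows=[[0.1, 0, -0.6, 0, 0, 0], [0.3, 0, -2, 0, 0, 0], [0.6, 0, -4, 0, 0, 0], [1.0, 0, -6, 0, 0, 0], [1.0, 0, -6, 0, 0, 0], [1.0, 0, -6, 0, 0, 0], [1.0, 0, -6, 0, 0, 0]])

```text
t: 6.85
tool_pos: [0.4986, 0.1654, 0.1507]
tool_rot: [-2.248, -2.017, -0.197]
contact_force: [0.3, -0.1, -3.2]
opening: 0.007
```

Run:
```python
from station import ctrl
from h import *
for n in("side","top"):
    d=ctrl.get_image(n); c=d["color"]
    c=c[60:230,200:340] if n=="side" else c[150:280,110:260]
    cv2.imwrite(f"pics/{n}5.png",cv2.resize(c,None,fx=4.,fy=4.,interpolation=cv2.INTER_CUBIC))
o=ctrl.get_obs();print(o["contact_force"],o["wrist_torque"],o["opening"],o["tool_pos"])
```

```text
[ 0.46095014 -0.39325207 -3.20146845] [-0.35177934  0.03414419 -0.05400227] 0.007159346191782717 [0.49862375 0.16546269 0.15063996]
```

View pics/side5.png

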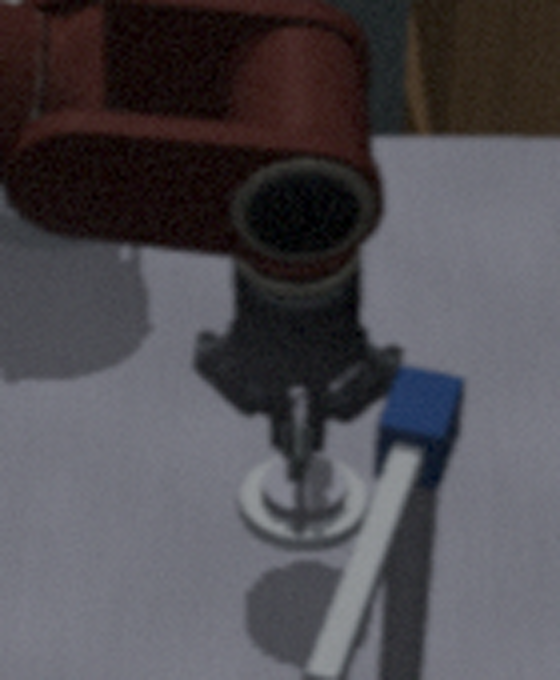

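View pics/top5.png

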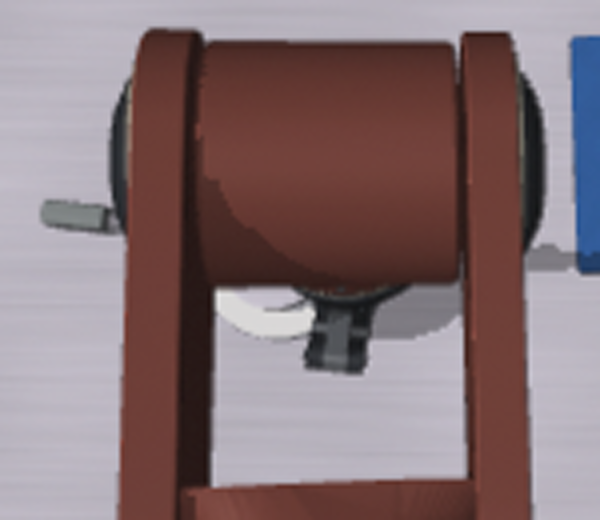

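Run:
```python
from station import ctrl
from h import *
T=ctrl.get_image("top")
o=ctrl.get_obs();R=Ro.from_rotvec(o["tool_rot"]).as_matrix()
b0=o["tool_pos"]-R[:,2]*.019; 
# bar direction via nominal tilt: carrier y in tool frame = (c,0,s)
c,s=np.cos(TILT),np.sin(TILT);yd=R@np.array([c,0,s]);print("bar dir",yd,"far block top exp px",proj(T,b0+yd*.14+[0,0,.011]))
a=tool((.42,.20,.27),-.05);b=tool((.40,-.10,.27),YAW);cc=tool(Fw(-80,0,-84),YAW)
print(a[0],b[0],cc[0])
path(o,[a,b,cc],step=.035)
```

```text
bar dir [ 1.08583634e-01  9.94087241e-01 -3.89577777e-04] far block top exp px [[125.68892844 202.77423486]]
[0.41666636 0.13338267 0.25128865] [ 0.40311379 -0.16662796  0.25128865] [ 0.42790101 -0.25376261  0.21728865]
[-0.57,-1.95,-2.65,0.03,0.00,-0.17],
[-1.14,-3.90,-5.31,0.07,0.00,-0.33],
[-1.71,-5.85,-7.96,0.10,0.00,-0.50],
[-2.28,-7.80,-10.61,0.13,0.00,-0.66],
[-5.56,-7.59,-11.19,0.15,0.01,-0.78],
[-8.84,-7.38,-11.76,0.18,0.01,-0.90],
[-12.12,-7.17,-12.34,0.20,0.01,-1.02],
[-15.40,-6.95,-12.92,0.22,0.01,-1.15],
[-18.68,-6.74,-13.49,0.24,0.01,-1.27],
[-21.95,-6.53,-14.07,0.26,0.01,-1.39],
[-25.23,-6.32,-14.65,0.28,0.01,-1.51],
[-28.51,-6.10,-15.22,0.30,0.01,-1.63],
[-31.79,-5.89,-15.80,0.32,0.01,-1.75],
[-34.75,-4.76,-15.17,0.32,0.01,-1.75],
[-37.70,-3.62,-14.53,0.32,0.01,-1.75],
[-40.65,-2.49,-13.90,0.32,0.01,-1.75],
16
```

>>> apply_moves(rows=[[-0.6, -2, -2.7, 0, 0, -0.2], [-1.1, -3.9, -5.3, 0.1, 0, -0.3], [-1.7, -5.8, -8, 0.1, 0, -0.5], [-2.3, -7.8, -10.6, 0.1, 0, -0.7], [-5.6, -7.6, -11.2, 0.1, 0, -0.8], [-8.8, -7.4, -11.8, 0.2, 0, -0.9], [-12.1, -7.2, -12.3, 0.2, 0, -1], [-15.4, -7, -12.9, 0.2, 0, -1.1], [-18.7, -6.7, -13.5, 0.2, 0, -1.3], [-22, -6.5, -14.1, 0.3, 0, -1.4], [-25.2, -6.3, -14.6, 0.3, 0, -1.5], [-28.5, -6.1, -15.2, 0.3, 0, -1.6], [-31.8, -5.9, -15.8, 0.3, 0, -1.75], [-34.7, -4.8, -15.2, 0.3, 0, -1.75], [-37.7, -3.6, -14.5, 0.3, 0, -1.75], [-40.6, -2.5, -13.9, 0.3, 0, -1.75], [-40.6, -2.5, -13.9, 0.3, 0, -1.75], [-40.6, -2.5, -13.9, 0.3, 0, -1.75]])

```text
t: 8.8
tool_pos: [0.4276, -0.253, 0.2163]
tool_rot: [-2.079, -2.175, -0.185]
contact_force: [-0.2, 1.1, -2.1]
opening: 0.0071
```

```bash
cat >> h.py <<'E'
def look(ctrl,k,tag,extra=None):
    out={}
    for n,(x0,y0,w,h,f) in {"side":(215,160,130,130,4.5),"top":(300,150,170,125,4.5)}.items():
        d=ctrl.get_image(n);out[n]=d
        c=cv2.resize(d["color"][y0:y0+h,x0:x0+w],None,fx=f,fy=f,interpolation=cv2.INTER_CUBIC)
        cv2.imwrite(f"pics/{n}{tag}.png",c)
        cv2.imwrite(f"pics/full_{n}{tag}.png",d["color"])
    return out
E
python3 - <<'E'
from station import ctrl
from h import *
look(ctrl,0,"6")
o=ctrl.get_obs();print(o["contact_force"],o["wrist_torque"],o["opening"],o["tool_pos"])
print(rel(o,*tool(Fw(-80,0,-84),YAW)).round(2))
E
```

```text
[-0.14513785 -0.23327954 -3.48323396] [-0.48063213 -0.03072272  0.06838888] 0.007007559862659047 [ 0.4279305  -0.25267445  0.21745724]
[-0.11 -0.01 -0.    0.03  0.    0.  ]
```

View pics/side6.png

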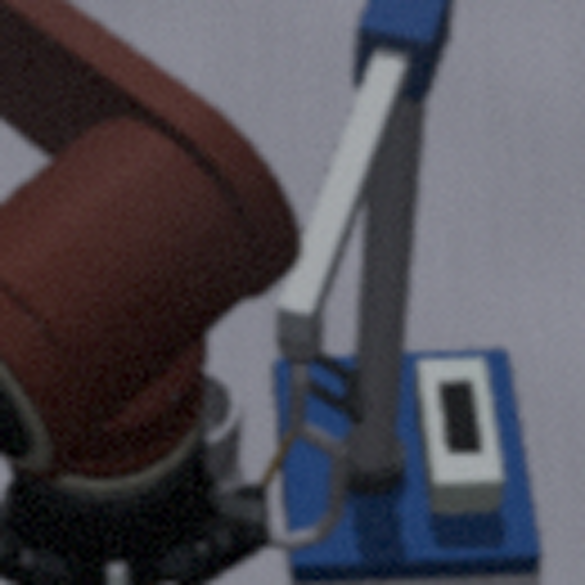

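View pics/top6.png

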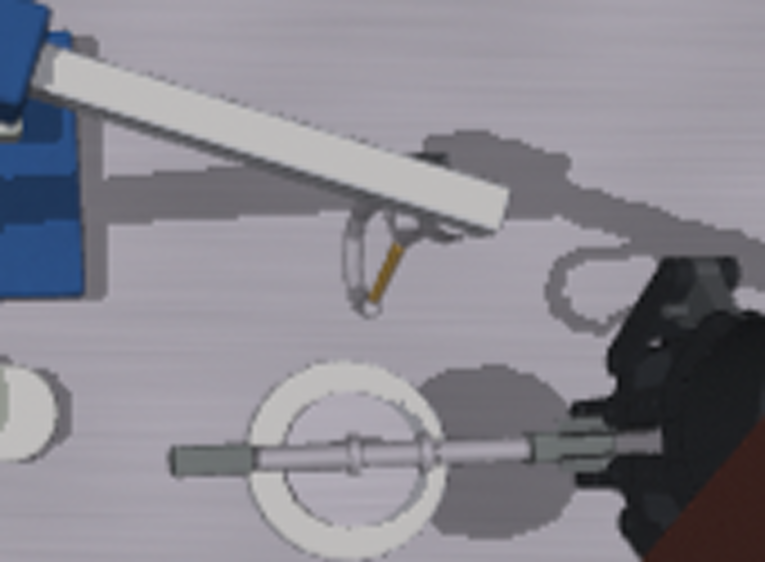

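```bash
cat >> h.py <<'E'
def barpose(o,gy=-.07,tilt=TILT):
    R=Ro.from_rotvec(o["tool_rot"]).as_matrix();c,s=np.cos(tilt),np.sin(tilt)
    yd=R@np.array([c,0,s]);xd=R[:,1];zd=np.cross(xd,yd)
    b=o["tool_pos"]-R[:,2]*.019-yd*gy
    return b,xd,yd,zd
def toF(p):
    d=(np.array(p)-PIV)*1e3;c,s=np.cos(YAW),np.sin(YAW);return np.array([c*d[0]+s*d[1],-s*d[0]+c*d[1],d[2]])
E
python3 - <<'E'
from station import ctrl
from h import *
T=ctrl.get_image("top");o=ctrl.get_obs()
b,x,y,z=barpose(o);print("bar in frame",toF(b),y)
P={"c+":b+y*.014+z*.008,"c-":b-y*.014+z*.008,"far in":b+y*.054+z*.011,"far out":b+y*.086+z*.011,"disc top c":b-z*.084,"near in":b-y*.054+z*.011}
for k,v in P.items(): print(k,((proj(T,v)[0]-[300,150]+.5)*4.5).round(0))
E
```

```text
bar in frame [-79.93890964   1.0688511  -83.62501634] [-0.04686833  0.99890034 -0.00121506]
c+ [359. 455.]
c- [431. 452.]
far in [258. 459.]
far out [176. 462.]
disc top c [344. 458.]
near in [535. 448.]
```

Run:
```python
from station import ctrl
from h import *
o=ctrl.get_obs()
path(o,[tool(Fw(-55,-1,-85),YAW),tool(Fw(-35,-1,-85),YAW)],step=.01)
```

```text
[-0.08,0.83,0.04,0.01,0.00,0.00],
[-0.15,1.66,0.08,0.02,0.01,0.01],
[-0.23,2.49,0.12,0.03,0.01,0.01],
[-0.23,3.49,0.12,0.03,0.01,0.01],
[-0.23,4.49,0.12,0.03,0.01,0.01],
5
```

>>> apply_moves(rows=[[-0.1, 0.8, 0, 0, 0, 0], [-0.2, 1.6, 0.1, 0, 0, 0], [-0.2, 2.5, 0.1, 0, 0, 0], [-0.2, 3.2, 0.1, 0, 0, 0], [-0.2, 3.8, 0.1, 0, 0, 0], [-0.2, 4.2, 0.1, 0, 0, 0], [-0.2, 4.5, 0.1, 0, 0, 0], [-0.2, 4.5, 0.1, 0, 0, 0], [-0.2, 4.5, 0.1, 0, 0, 0]])

```text
t: 9.85
tool_pos: [0.4729, -0.2524, 0.2165]
tool_rot: [-2.079, -2.18, -0.184]
contact_force: [-0.4, -0.1, -3.1]
opening: 0.0067
```

```bash
cat >> h.py <<'E'
def avg(ctrl,n=10,tag=None):
    F=[];M=[];P=[];
    for i in range(n):
        im=ctrl.get_image("top" if i%2 else "side")
        if i>=n-2 and tag: cv2.imwrite(f"pics/full_{'top' if i%2 else 'side'}{tag}.png",im["color"])
        o=ctrl.get_obs();F.append(o["contact_force"]);M.append(o["wrist_torque"]);P.append(toF(barpose(o)[0]))
    F=np.array(F);M=np.array(M);P=np.array(P)
    c,s=np.cos(YAW),np.sin(YAW);Rf=np.array([[c,s,0],[-s,c,0],[0,0,1]])
    print("t",o["t"],"F frame",(Rf@F.mean(0)).round(2),"+-",(F.std(0)/n**.5).round(2),"M",(Rf@M.mean(0)).round(3),"bar",P.mean(0).round(1),"open",round(o["opening"],4))
    if tag:
        for nme,(x0,y0,w,h,f) in {"side":(215,160,130,130,4.5),"top":(300,150,170,125,4.5)}.items():
            c=cv2.imread(f"pics/full_{nme}{tag}.png")[y0:y0+h,x0:x0+w];cv2.imwrite(f"pics/{nme}{tag}.png",cv2.resize(c,None,fx=f,fy=f,interpolation=cv2.INTER_CUBIC))
    return o
E
python3 - <<'E'
from station import ctrl
from h import *
avg(ctrl,16,"7")
E
```

```text
t 10.65 F frame [-0.12  0.04 -3.49] +- [0.14 0.09 0.08] M [-0.434 -0.013 -0.02 ] bar [-35.   -0.7 -84.8] open 0.0068
```

View pics/top7.png

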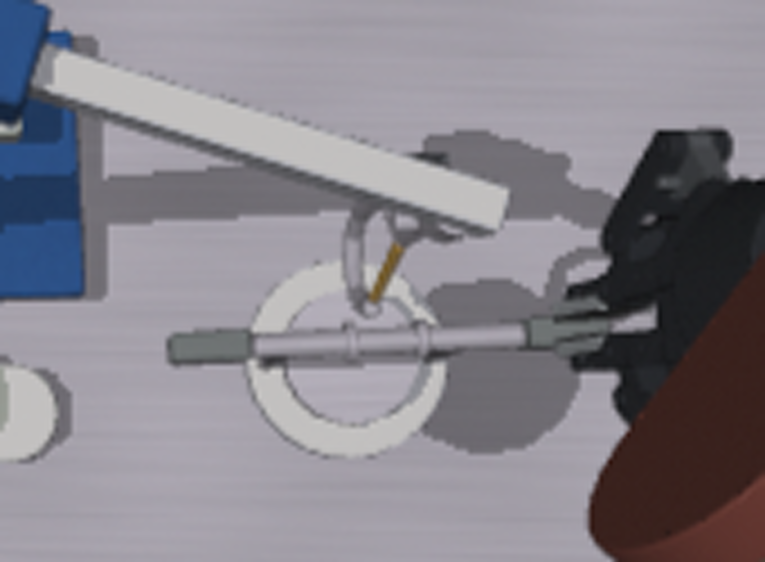

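View pics/side7.png

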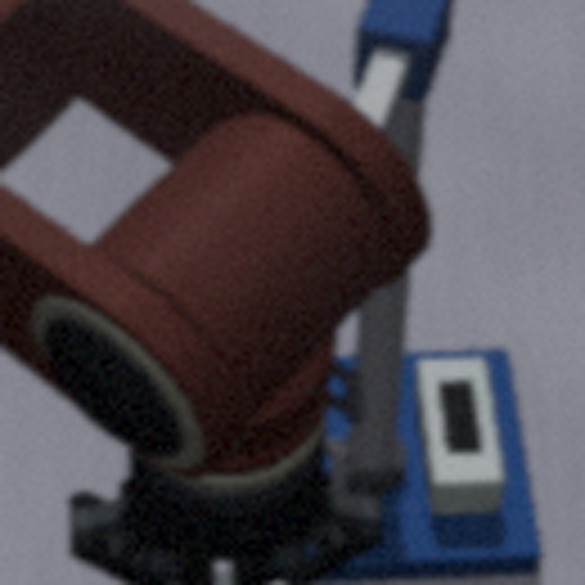

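The side view is blocked by the wrist, but the top view shows the bar between collars (352,340) and (424,335), with the hook tip at (372,310) between them. I'll push gently and slowly.

>>> apply_moves(rows=[[0.1, 0.3, 0, 0, 0, 0], [0.1, 0.6, 0, 0, 0, 0], [0.1, 0.8, 0, 0, 0, 0], [0.1, 1.0, 0, 0, 0, 0], [0.1, 1.1, 0, 0, 0, 0], [0.1, 1.2, 0, 0, 0, 0], [0.1, 1.3, 0, 0, 0, 0], [0.1, 1.4, 0, 0, 0, 0], [0.1, 1.5, 0, 0, 0, 0], [0.1, 1.6, 0, 0, 0, 0], [0.1, 1.75, 0, 0, 0, 0], [0.1, 1.9, 0, 0, 0, 0], [0.1, 2.05, 0, 0, 0, 0], [0.1, 2.2, 0, 0, 0, 0], [0.1, 2.35, 0, 0, 0, 0], [0.1, 2.5, 0, 0, 0, 0], [0.1, 2.65, 0, 0, 0, 0], [0.1, 2.75, 0, 0, 0, 0], [0.1, 2.8, 0, 0, 0, 0], [0.1, 2.8, 0, 0, 0, 0]])

```text
t: 12.65
tool_pos: [0.501, -0.2501, 0.2168]
tool_rot: [-2.079, -2.18, -0.184]
contact_force: [0.2, 0.8, -3.9]
opening: 0.0072
```

Run:
```python
from station import ctrl
from h import *
avg(ctrl,16,"8")
```

```text
t 13.45 F frame [ 0.06  0.14 -3.5 ] +- [0.13 0.12 0.14] M [-0.429  0.052  0.015] bar [ -6.9   0.3 -84.6] open 0.0067
```

View pics/top8.png

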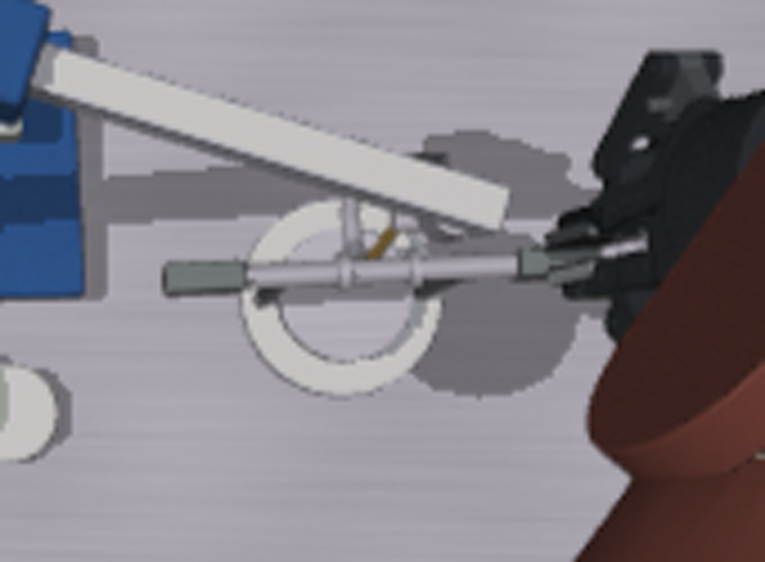

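>>> apply_moves(rows=[[0.05, 0.1, 0, 0, 0, 0], [0.1, 0.25, 0, 0, 0, 0], [0.15, 0.4, 0, 0, 0, 0], [0.15, 0.5, 0, 0, 0, 0], [0.15, 0.5, 0, 0, 0, 0]])

```text
t: 13.95
tool_pos: [0.506, -0.2483, 0.2171]
tool_rot: [-2.079, -2.18, -0.184]
contact_force: [-0.3, 0.1, -3.5]
opening: 0.0072
```

Run:
```python
from station import ctrl
from h import *
avg(ctrl,10,"9")
```

```text
t 14.45 F frame [-0.29  0.2  -3.67] +- [0.14 0.19 0.14] M [-0.381  0.049  0.016] bar [ -1.9   1.8 -84.3] open 0.0074
```

>>> apply_moves(rows=[[0, 0.1, 0, 0, 0, 0], [0, 0.25, 0, 0, 0, 0], [0, 0.4, 0, 0, 0, 0], [0, 0.5, 0, 0, 0, 0], [0, 0.5, 0, 0, 0, 0]])

```text
t: 14.95
tool_pos: [0.511, -0.2481, 0.2171]
tool_rot: [-2.079, -2.18, -0.184]
contact_force: [-0.6, 0.9, -3.4]
opening: 0.0072
```

Run:
```python
from station import ctrl
from h import *
avg(ctrl,10,"10")
```

```text
t 15.45 F frame [-0.35  0.11 -3.47] +- [0.12 0.15 0.14] M [-0.387  0.062  0.038] bar [  3.    1.8 -84.3] open 0.007
```

>>> apply_moves(rows=[[0, 0.1, 0, 0, 0, 0], [0, 0.25, 0, 0, 0, 0], [0, 0.4, 0, 0, 0, 0], [0, 0.5, 0, 0, 0, 0], [0, 0.5, 0, 0, 0, 0]])

```text
t: 15.95
tool_pos: [0.516, -0.2479, 0.2171]
tool_rot: [-2.079, -2.18, -0.184]
contact_force: [-0.7, 0.0, -3.2]
opening: 0.0073
```

Run:
```python
from station import ctrl
from h import *
avg(ctrl,10,"11")
```

```text
t 16.45 F frame [-0.61  0.09 -3.2 ] +- [0.13 0.09 0.14] M [-0.384  0.091  0.053] bar [  8.    1.8 -84.3] open 0.0069
```

>>> apply_moves(rows=[[0, 0.1, 0, 0, 0, 0], [0, 0.25, 0, 0, 0, 0], [0, 0.4, 0, 0, 0, 0], [0, 0.4, 0, 0, 0, 0]])

```text
t: 16.85
tool_pos: [0.52, -0.2477, 0.2171]
tool_rot: [-2.079, -2.18, -0.184]
contact_force: [-0.3, -0.6, -2.7]
opening: 0.0074
```

Run:
```python
from station import ctrl
from h import *
avg(ctrl,10,"12")
```

```text
t 17.35 F frame [-0.47  0.04 -3.24] +- [0.13 0.11 0.14] M [-0.391  0.09   0.06 ] bar [ 12.    1.8 -84.3] open 0.0071
```

View pics/top12.png

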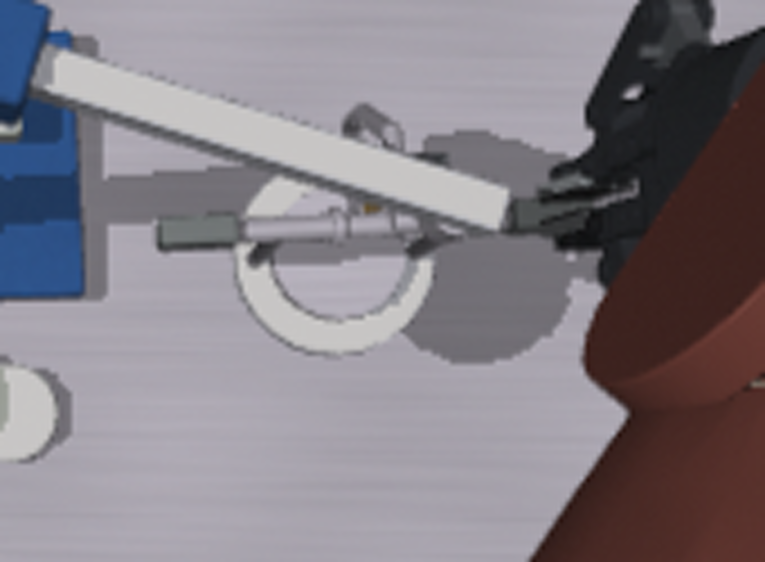

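>>> apply_moves(rows=[[0, 0.1, 0, 0, 0, 0], [0, 0.25, 0, 0, 0, 0], [0, 0.4, 0, 0, 0, 0], [0, 0.4, 0, 0, 0, 0]])

```text
t: 17.75
tool_pos: [0.524, -0.2475, 0.2171]
tool_rot: [-2.079, -2.18, -0.184]
contact_force: [0.1, -0.2, -3.4]
opening: 0.0072
```

Run:
```python
from station import ctrl
from h import *
avg(ctrl,10,"13")
```

```text
t 18.25 F frame [-0.71 -0.2  -3.37] +- [0.12 0.13 0.12] M [-0.404  0.095  0.044] bar [ 16.    1.8 -84.3] open 0.0073
```

>>> apply_moves(rows=[[0, 0.1, 0, 0, 0, 0], [0, 0.25, 0, 0, 0, 0], [0, 0.4, 0, 0, 0, 0], [0, 0.4, 0, 0, 0, 0]])

```text
t: 18.65
tool_pos: [0.5279, -0.2473, 0.2171]
tool_rot: [-2.079, -2.18, -0.184]
contact_force: [-0.8, 0.5, -4.0]
opening: 0.0073
```

```bash
python3 - <<'E'
from station import ctrl
from h import *
avg(ctrl,10,"14")
E
python3 -c "
import cv2,numpy as np
a=[cv2.resize(cv2.imread(f'pics/full_top{k}.png')[160:215,365:405],None,fx=6,fy=6,interpolation=cv2.INTER_NEAREST) for k in (12,13,14)]
cv2.imwrite('pics/cmp1.png',np.hstack(a))"
```

```text
t 19.15 F frame [-0.52 -0.11 -3.4 ] +- [0.13 0.12 0.1 ] M [-0.404  0.119  0.056] bar [ 19.9   1.8 -84.3] open 0.0071
```

View pics/cmp1.png

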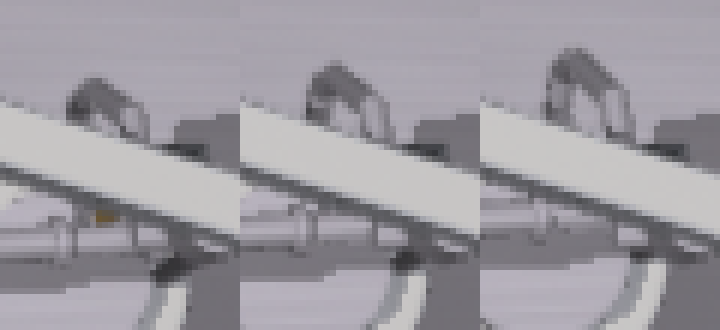

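>>> apply_moves(rows=[[0, 0.1, -0.05, 0, 0, 0], [0, 0.25, -0.1, 0, 0, 0], [0, 0.4, -0.15, 0, 0, 0], [0, 0.4, -0.15, 0, 0, 0]])

```text
t: 19.55
tool_pos: [0.5319, -0.2474, 0.2187]
tool_rot: [-2.079, -2.18, -0.184]
contact_force: [-1.2, 0.9, -4.0]
opening: 0.0073
```

Run:
```python
from station import ctrl
from h import *
avg(ctrl,10,"15")
```

```text
t 20.05 F frame [-0.65  0.15 -3.44] +- [0.14 0.17 0.08] M [-0.352  0.127  0.059] bar [ 23.9   1.5 -82.8] open 0.007
```

>>> apply_moves(rows=[[0, 0.1, -0.05, 0, 0, 0], [0, 0.2, -0.1, 0, 0, 0], [0, 0.3, -0.15, 0, 0, 0], [0, 0.3, -0.15, 0, 0, 0]])

```text
t: 20.45
tool_pos: [0.5349, -0.2476, 0.2202]
tool_rot: [-2.08, -2.18, -0.184]
contact_force: [-0.4, -0.0, -3.9]
opening: 0.0073
```

```bash
python3 - <<'E'
from station import ctrl
from h import *
avg(ctrl,10,"16")
E
python3 -c "
import cv2,numpy as np
a=[cv2.resize(cv2.imread(f'pics/full_top{k}.png')[150:215,365:405],None,fx=6,fy=6,interpolation=cv2.INTER_NEAREST) for k in (14,15,16)]
cv2.imwrite('pics/cmp2.png',np.hstack(a))"
```

```text
t 20.95 F frame [-0.54  0.03 -3.82] +- [0.17 0.15 0.16] M [-0.429  0.107  0.063] bar [ 26.9   1.2 -81.3] open 0.0074
```

View pics/cmp2.png

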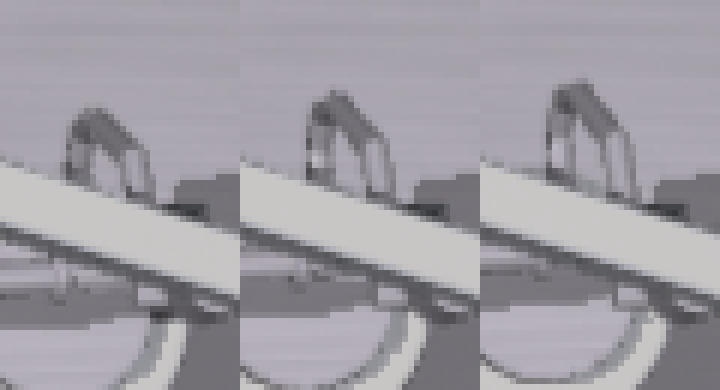

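>>> apply_moves(rows=[[0, 0.1, -0.05, 0, 0, 0], [0, 0.2, -0.1, 0, 0, 0], [0, 0.25, -0.1, 0, 0, 0], [0, 0.25, -0.1, 0, 0, 0]])

```text
t: 21.35
tool_pos: [0.537, -0.2475, 0.2209]
tool_rot: [-2.079, -2.179, -0.183]
contact_force: [-2.0, -0.1, -3.3]
opening: 0.0068
```

Run:
```python
from station import ctrl
from h import *
avg(ctrl,10,"17")
```

```text
t 21.85 F frame [-1.69  0.66 -4.31] +- [0.14 0.15 0.18] M [-0.355  0.325  0.18 ] bar [ 29.3   1.2 -80.4] open 0.007
```

>>> apply_moves(rows=[[0, 0.1, -0.05, 0, 0, 0], [0, 0.2, -0.1, 0, 0, 0], [0, 0.25, -0.1, 0, 0, 0], [0, 0.25, -0.1, 0, 0, 0]])

```text
t: 22.25
tool_pos: [0.5397, -0.2476, 0.222]
tool_rot: [-2.079, -2.18, -0.184]
contact_force: [-1.6, 0.7, -4.2]
opening: 0.0072
```

```bash
python3 - <<'E'
from station import ctrl
from h import *
avg(ctrl,10,"18")
E
python3 -c "
import cv2,numpy as np
a=[cv2.resize(cv2.imread(f'pics/full_top{k}.png')[150:215,365:405],None,fx=6,fy=6,interpolation=cv2.INTER_NEAREST) for k in (16,17,18)]
cv2.imwrite('pics/cmp3.png',np.hstack(a))"
```

```text
t 22.75 F frame [-1.96  0.91 -4.35] +- [0.15 0.14 0.23] M [-0.346  0.341  0.202] bar [ 31.8   1.  -79.4] open 0.0071
```

View pics/cmp3.png

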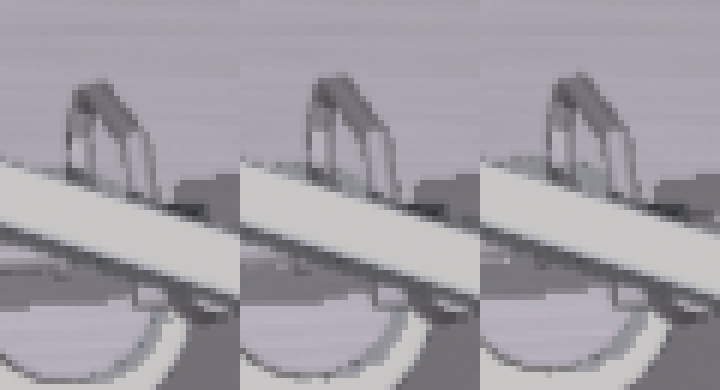

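At bar x of about 29 mm the hook stopped moving: the elbow sits at row 73 in both later frames, against 80 before. The force jumped to about 1.7 N, so this is the stop. I'll back off to light pressure and hold.

>>> apply_moves(rows=[[0, -0.1, 0.05, 0, 0, 0], [0, -0.2, 0.1, 0, 0, 0], [0, -0.25, 0.1, 0, 0, 0], [0, -0.25, 0.1, 0, 0, 0], [0, -0.25, 0.1, 0, 0, 0], [0, -0.25, 0.1, 0, 0, 0], [0, -0.25, 0.1, 0, 0, 0], [0, -0.25, 0.1, 0, 0, 0], [0, -0.25, 0.1, 0, 0, 0], [0, -0.25, 0.1, 0, 0, 0], [0, -0.25, 0.1, 0, 0, 0]])

```text
t: 23.85
tool_pos: [0.5371, -0.2476, 0.221]
tool_rot: [-2.08, -2.179, -0.184]
contact_force: [-2.7, -0.6, -4.6]
opening: 0.0072
```

Run:
```python
from station import ctrl
from h import *
from scipy.optimize import brentq
avg(ctrl,12,"19")
def tohook(x,z,th): c,s=np.cos(th),np.sin(th); return np.array([c*x+s*z,-s*x+c*z])
def fromhook(x,z,th): c,s=np.cos(th),np.sin(th); return np.array([c*x-s*z, s*x+c*z])
h0=np.array([-2,-52.]);d=np.array([-15,-46.])/np.hypot(15,46);n=np.array([d[1],-d[0]]) 
def f(th,x,z): return (tohook(x,z,th)-h0)@n-7.5
for x,z in [(28.3,-80.7),(28.8,-80.5),(29.3,-80.3)]:
    th=brentq(f,.3,.9,args=(x,z));print(th,tohook(x,z,th),"s",(tohook(x,z,th)-h0)@d)
# elbow extreme pixels for lean
T=ctrl.get_image("top")
for th in (.5,.55,.6,.64):
    p=fromhook(20,-65,th);q=fromhook(20,-112,th);r=fromhook(0,-134,th)
    print(th,[proj(T,Fw(a[0],0,a[1]))[0].round(1) for a in (p,q,r)])
```

```text
t 24.45 F frame [-1.79 -0.37 -3.88] +- [0.12 0.13 0.12] M [-0.552  0.331  0.175] bar [ 29.3   1.1 -80.3] open 0.0071
0.5738403419252811 [-20.04192887 -83.13664106] s 35.19590336984643
0.5801132881590334 [-20.03521879 -83.11606348] s 35.17425938273439
0.5863922769125828 [-20.02956208 -83.09871625] s 35.156013162301484
0.5 [array([386.8, 175. ]), array([380.6, 167.5]), array([377.4, 174.5])]
0.55 [array([387.1, 173.4]), array([380.9, 164.8]), array([377.5, 171.2])]
0.6 [array([387.4, 171.9]), array([381.2, 162. ]), array([377.8, 167.8])]
0.64 [array([387.6, 170.6]), array([381.5, 159.9]), array([378. , 165.2])]
```

View pics/top19.png

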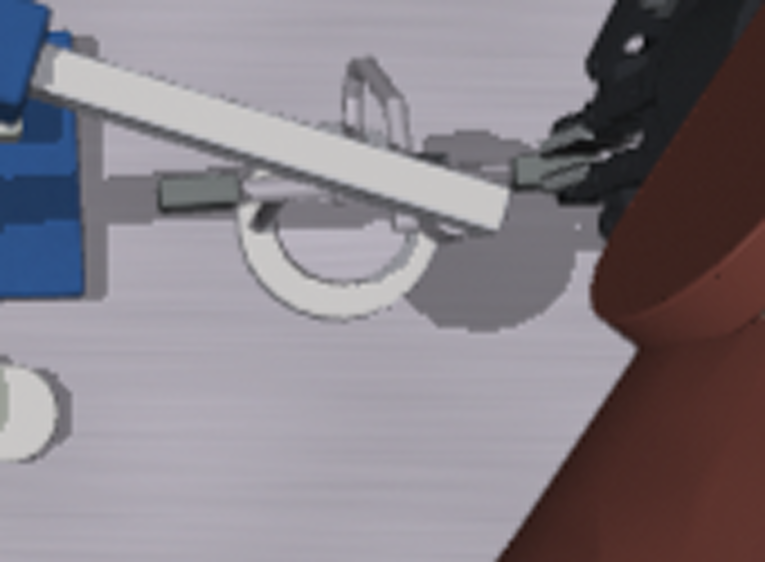

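The stop lean is about 0.58 rad, and the force and image estimates agree. I'll compute the entry path in hook axes next.

```bash
cat >> h.py <<'E'
def fromhook(x,z,th): c,s=np.cos(th),np.sin(th); return np.array([c*x-s*z, s*x+c*z])
def hooktool(x,z,th,y=1.0):
    p=fromhook(x,z,th); return tool(Fw(p[0],y,p[1]),YAW)
E
python3 - <<'E'
from station import ctrl
from h import *
o=ctrl.get_obs()
for w in [(-20,-83),(-16,-87),(-12,-91),(-11,-98),(-8,-104),(-4,-110),(0,-117),(0,-123)]:
    print(w,rel(o,*hooktool(*w,.58)).round(2),fromhook(*w,.58).round(1))
E
```

```text
(-20, -83) [-0.01 -0.06  0.01  0.03  0.01  0.01] [ 28.8 -80.4]
(-16, -87) [-0.03  0.49  0.13  0.03  0.01  0.01] [ 34.3 -81.5]
(-12, -91) [-0.05  1.05  0.24  0.03  0.01  0.01] [ 39.8 -82.7]
(-11, -98) [-0.14  1.51  0.76  0.03  0.01  0.01] [ 44.5 -88. ]
(-8, -104) [-0.2   2.09  1.1   0.03  0.01  0.01] [ 50.3 -91.4]
(-4, -110) [-0.25  2.76  1.38  0.03  0.01  0.01] [ 56.9 -94.2]
(0, -117) [-0.31  3.47  1.74  0.03  0.01  0.01] [ 64.1 -97.9]
(0, -123) [-0.4   3.8   2.24  0.03  0.01  0.01] [  67.4 -102.9]
```

>>> apply_moves(rows=[[0, 0.15, 0.05, 0, 0, 0], [0, 0.3, 0.1, 0, 0, 0], [0, 0.5, 0.1, 0, 0, 0], [0, 0.7, 0.15, 0, 0, 0], [0, 0.9, 0.2, 0, 0, 0], [0, 1.05, 0.25, 0, 0, 0], [0, 1.05, 0.25, 0, 0, 0]])

```text
t: 25.2
tool_pos: [0.5477, -0.2465, 0.2183]
tool_rot: [-2.079, -2.179, -0.184]
contact_force: [-3.0, -0.0, -3.0]
opening: 0.007
```

```bash
python3 - <<'E'
from station import ctrl
from h import *
avg(ctrl,10,"20")
o=ctrl.get_obs()
for w in [(-12,-91),(-11,-98),(-8,-104)]: print(w,rel(o,*hooktool(*w,.58)).round(2))
E
python3 -c "
import cv2,numpy as np
a=[cv2.resize(cv2.imread(f'pics/full_top{k}.png')[150:215,365:405],None,fx=6,fy=6,interpolation=cv2.INTER_NEAREST) for k in (18,19,20)]
cv2.imwrite('pics/cmp4.png',np.hstack(a))"
```

```text
t 25.7 F frame [-2.35  0.45 -3.69] +- [0.13 0.15 0.17] M [-0.372  0.408  0.225] bar [ 39.8   1.7 -82.9] open 0.0068
(-12, -91) [-0.06  0.   -0.02  0.03  0.01  0.01]
(-11, -98) [-0.15  0.47  0.51  0.03  0.01  0.01]
(-8, -104) [-0.21  1.05  0.84  0.03  0.01  0.01]
```

View pics/cmp4.png

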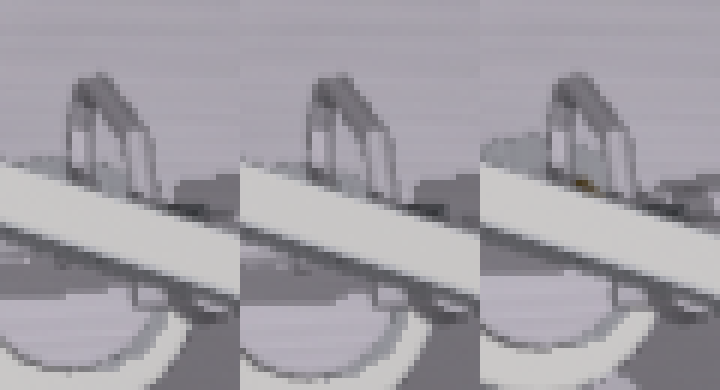

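>>> apply_moves(rows=[[-0.05, 0.1, 0.1, 0, 0, 0], [-0.1, 0.2, 0.25, 0, 0, 0], [-0.1, 0.35, 0.4, 0, 0, 0], [-0.15, 0.47, 0.5, 0, 0, 0], [-0.15, 0.47, 0.5, 0, 0, 0]])

```text
t: 26.2
tool_pos: [0.5525, -0.2469, 0.2129]
tool_rot: [-2.079, -2.179, -0.184]
contact_force: [-1.0, -0.0, -4.2]
opening: 0.0072
```

Run:
```python
from station import ctrl
from h import *
avg(ctrl,8,"21")
o=ctrl.get_obs()
for w in [(-11,-98),(-8,-104),(-4,-110),(0,-117)]: print(w,rel(o,*hooktool(*w,.58)).round(2))
```

```text
t 26.6 F frame [-1.2  -0.02 -4.41] +- [0.15 0.13 0.12] M [-0.504  0.179  0.119] bar [ 44.6   1.1 -88.1] open 0.0072
(-11, -98) [-0.01 -0.01  0.01  0.03  0.01  0.01]
(-8, -104) [-0.07  0.57  0.34  0.03  0.01  0.01]
(-4, -110) [-0.11  1.23  0.62  0.03  0.01  0.01]
(0, -117) [-0.18  1.95  0.98  0.03  0.01  0.01]
```

>>> apply_moves(rows=[[0, 0.2, 0.1, 0, 0, 0], [-0.05, 0.4, 0.25, 0, 0, 0], [-0.05, 0.57, 0.35, 0, 0, 0], [-0.05, 0.57, 0.35, 0, 0, 0]])

```text
t: 27.0
tool_pos: [0.5584, -0.2464, 0.2099]
tool_rot: [-2.08, -2.18, -0.185]
contact_force: [0.2, 1.6, -3.7]
opening: 0.0071
```

```bash
python3 - <<'E'
from station import ctrl
from h import *
avg(ctrl,8,"22")
o=ctrl.get_obs()
for w in [(-8,-104),(-4,-110),(0,-117)]: print(w,rel(o,*hooktool(*w,.58)).round(2))
E
python3 -c "
import cv2,numpy as np
a=[cv2.resize(cv2.imread(f'pics/full_top{k}.png')[150:215,365:405],None,fx=6,fy=6,interpolation=cv2.INTER_NEAREST) for k in (20,21,22)]
cv2.imwrite('pics/cmp5.png',np.hstack(a))"
```

```text
t 27.4 F frame [-0.32 -0.15 -3.92] +- [0.13 0.15 0.19] M [-0.419  0.063  0.019] bar [ 50.4   1.2 -91.4] open 0.0068
(-8, -104) [-0.02 -0.   -0.    0.03  0.01  0.01]
(-4, -110) [-0.07  0.66  0.28  0.03  0.01  0.01]
(0, -117) [-0.13  1.38  0.64  0.03  0.01  0.01]
```

View pics/cmp5.png

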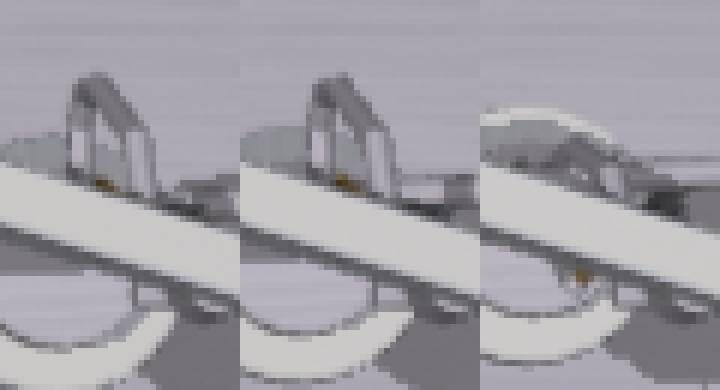

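```bash
python3 - <<'E'
from station import ctrl
from h import *
avg(ctrl,4,"23")
T=ctrl.get_image("top");o=ctrl.get_obs()
print(toF(barpose(o)[0]))
def th2(x,z,th): c,s=np.cos(th),np.sin(th); return np.array([c*x+s*z,-s*x+c*z]).round(1)
for th in (.25,.3,.35,.4,.45,.5):
    a=[proj(T,Fw(*(lambda p:(p[0],0,p[1]))(fromhook(x,z,th))))[0].round(1) for x,z in ((20,-65),(20,-112),(-21,-105),(-17,-98))]
    b=toF(barpose(o)[0]);print(th,a,"bar in hook",th2(b[0],b[2],th))
E
python3 -c "
import cv2,numpy as np
a=[cv2.resize(cv2.imread(f'pics/full_top{k}.png')[150:215,365:405],None,fx=9,fy=9,interpolation=cv2.INTER_NEAREST) for k in (22,23)]
cv2.imwrite('pics/cmp6.png',np.hstack(a))"
```

```text
t 27.6 F frame [-0.14  0.2  -3.63] +- [0.08 0.03 0.25] M [-0.438  0.036  0.032] bar [ 50.2   1.2 -91.5] open 0.0071
[ 50.21770459   1.16956721 -91.5162547 ]
0.25 [array([385.9, 183.7]), array([379.6, 182.1]), array([380.6, 204.4]), array([381.5, 202.7])] bar in hook [  26.  -101.1]
0.3 [array([386. , 181.9]), array([379.7, 179.1]), array([380.5, 201.5]), array([381.4, 200. ])] bar in hook [  20.9 -102.3]
0.35 [array([386.2, 180.2]), array([379.9, 176.1]), array([380.4, 198.6]), array([381.3, 197.3])] bar in hook [  15.8 -103.2]
0.4 [array([386.4, 178.4]), array([380.1, 173.2]), array([380.3, 195.8]), array([381.3, 194.6])] bar in hook [  10.6 -103.8]
0.45 [array([386.6, 176.7]), array([380.3, 170.4]), array([380.3, 192.9]), array([381.3, 191.9])] bar in hook [   5.4 -104.2]
0.5 [array([386.8, 175. ]), array([380.6, 167.5]), array([380.3, 190. ]), array([381.3, 189.2])] bar in hook [   0.2 -104.4]
```

View pics/cmp6.png

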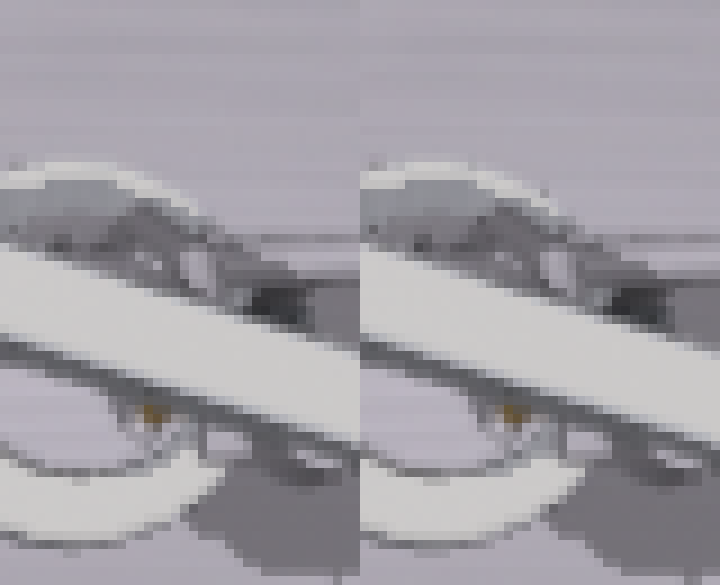

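View pics/top23.png

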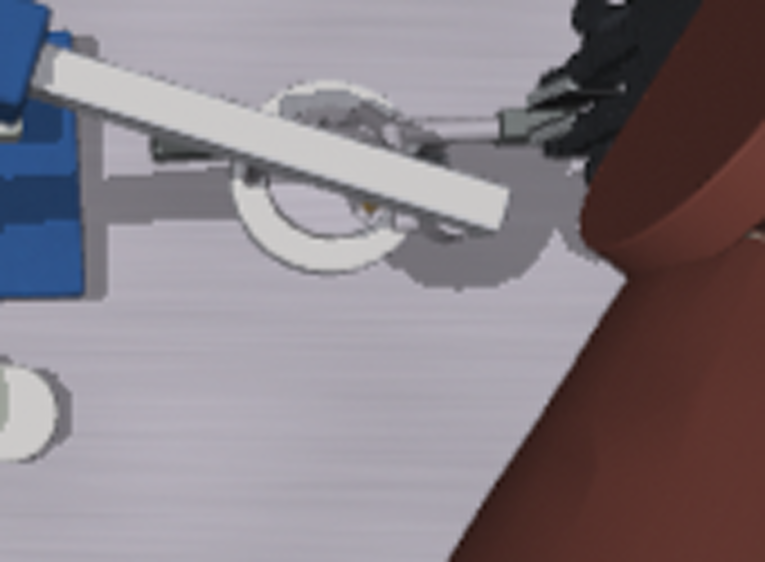

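The bar is inside: the hook swung back onto it (latch tip at about (381,196), lean about 0.38), with the latch shut outside the bar. I'll bring it back to plumb along the arc and lower it gently.

Run:
```python
from station import ctrl
from h import *
o=ctrl.get_obs()
path(o,[hooktool(10,-108,.3),hooktool(9,-112,.2),hooktool(7,-116,.1),hooktool(3,-119,0.03),hooktool(0,-121,0)],step=.004)
```

```text
[-0.04,-0.22,0.21,0.01,0.00,0.00],
[-0.08,-0.44,0.43,0.02,0.00,0.00],
[-0.12,-0.66,0.64,0.02,0.01,0.00],
[-0.17,-0.88,0.86,0.03,0.01,0.01],
[-0.20,-1.14,1.05,0.03,0.01,0.01],
[-0.23,-1.40,1.24,0.03,0.01,0.01],
[-0.27,-1.66,1.43,0.03,0.01,0.01],
[-0.30,-1.92,1.62,0.03,0.01,0.01],
[-0.33,-2.24,1.78,0.03,0.01,0.01],
[-0.36,-2.55,1.95,0.03,0.01,0.01],
[-0.39,-2.86,2.11,0.03,0.01,0.01],
[-0.42,-3.18,2.28,0.03,0.01,0.01],
[-0.43,-3.48,2.38,0.03,0.01,0.01],
[-0.45,-3.78,2.48,0.03,0.01,0.01],
[-0.47,-4.08,2.58,0.03,0.01,0.01],
[-0.49,-4.38,2.68,0.03,0.01,0.01],
[-0.51,-4.71,2.79,0.03,0.01,0.01],
[-0.52,-5.03,2.89,0.03,0.01,0.01],
18
```

>>> apply_moves(rows=[[-0.05, -0.2, 0.2, 0, 0, 0], [-0.1, -0.45, 0.45, 0, 0, 0], [-0.1, -0.65, 0.65, 0, 0, 0], [-0.15, -0.9, 0.85, 0, 0, 0], [-0.2, -1.15, 1.05, 0, 0, 0], [-0.25, -1.4, 1.25, 0, 0, 0], [-0.25, -1.65, 1.45, 0, 0, 0], [-0.3, -1.9, 1.6, 0, 0, 0], [-0.35, -2.25, 1.8, 0, 0, 0], [-0.35, -2.55, 1.95, 0, 0, 0], [-0.4, -2.85, 2.1, 0, 0, 0], [-0.4, -3.2, 2.3, 0, 0, 0]])

```text
t: 28.85
tool_pos: [0.5259, -0.248, 0.1864]
tool_rot: [-2.08, -2.18, -0.184]
contact_force: [-0.0, -0.2, -2.7]
opening: 0.007
```

Run:
```python
from station import ctrl
from h import *
avg(ctrl,8,"24")
o=ctrl.get_obs()
path(o,[hooktool(3,-119,0.03),hooktool(0,-121,0)],step=.004)
```

```text
t 29.25 F frame [ 0.   -0.06 -3.78] +- [0.14 0.2  0.13] M [-0.419  0.035  0.008] bar [  18.2    1.2 -115. ] open 0.0069
[-0.02,-0.30,0.10,0.01,0.00,0.00],
[-0.04,-0.60,0.20,0.02,0.01,0.00],
[-0.07,-0.90,0.30,0.03,0.01,0.01],
[-0.09,-1.20,0.40,0.03,0.01,0.01],
[-0.11,-1.52,0.50,0.03,0.01,0.01],
[-0.12,-1.85,0.61,0.03,0.01,0.01],
6
```

View pics/top24.png

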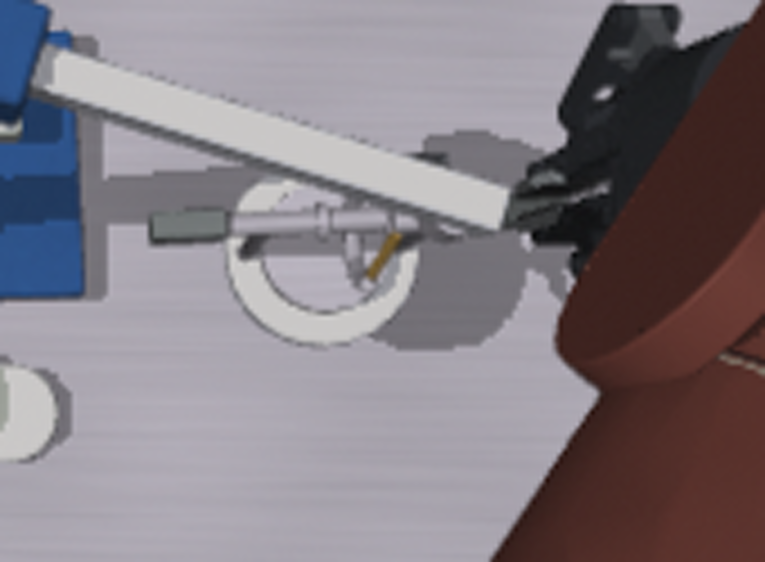

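>>> apply_moves(rows=[[0, -0.3, 0.1, 0, 0, 0], [0, -0.6, 0.2, 0, 0, 0], [0, -0.9, 0.3, 0, 0, 0], [0, -1.2, 0.4, 0, 0, 0], [0, -1.45, 0.5, 0, 0, 0], [0, -1.65, 0.55, 0, 0, 0], [0, -1.8, 0.6, 0, 0, 0], [0, -1.85, 0.6, 0, 0, 0], [0, -1.85, 0.6, 0, 0, 0], [0, -1.85, 0.6, 0, 0, 0]])

```text
t: 30.25
tool_pos: [0.5079, -0.2479, 0.1808]
tool_rot: [-2.08, -2.18, -0.184]
contact_force: [0.3, -1.5, -0.6]
opening: 0.007
```

Run:
```python
from station import ctrl
from h import *
avg(ctrl,10,"25")
T=ctrl.get_image("top")
print(proj(T,[Fw(0,0,-125),Fw(-21,0,-105),Fw(-2,0,-52),Fw(-17,0,-98)]), ((proj(T,[Fw(-21,0,-105),Fw(-17,0,-98)])-[300,150]+.5)*4.5).round())
```

```text
t 30.75 F frame [ 0.27 -0.99 -0.77] +- [0.13 0.11 0.18] M [-0.368 -0.008 -0.011] bar [   0.     2.2 -120.7] open 0.0073
[[378.68250807 208.6283966 ]
 [381.82283836 218.59365271]
 [388.14681947 204.5280835 ]
 [382.55658098 216.03089239]] [[370. 311.]
 [374. 299.]]
```

View pics/top25.png

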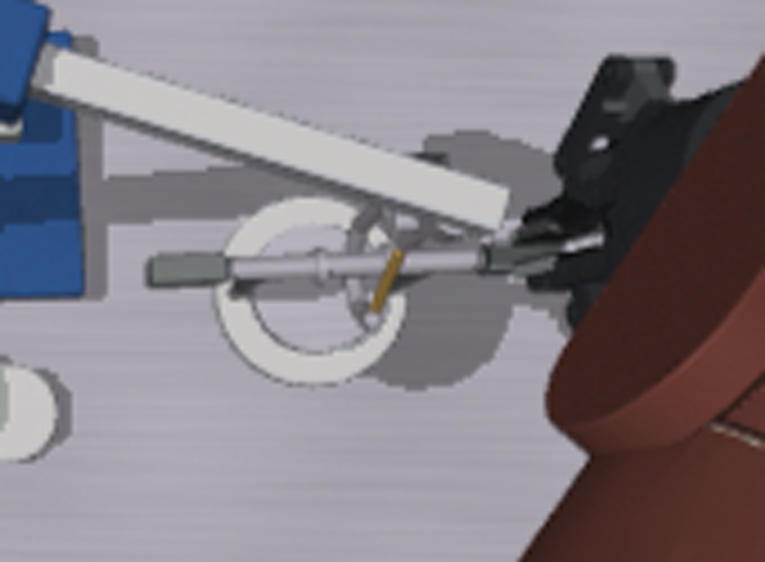

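>>> apply_moves(rows=[[-0.05, 0, 0.02, 0, 0, 0], [-0.1, 0, 0.05, 0, 0, 0], [-0.1, 0, 0.05, 0, 0, 0], [-0.1, 0, 0.05, 0, 0, 0]])

```text
t: 31.2
tool_pos: [0.5077, -0.2483, 0.1798]
tool_rot: [-2.079, -2.179, -0.185]
contact_force: [0.0, 1.2, -0.2]
opening: 0.0071
```

Run:
```python
from station import ctrl
from h import *
avg(ctrl,12,"26")
```

```text
t 31.8 F frame [-0.28  1.21 -0.65] +- [0.16 0.14 0.14] M [ 0.078 -0.004 -0.012] bar [  -0.     1.4 -121.5] open 0.0071
```

>>> apply_moves(rows=[[0.05, 0, 0.02, 0, 0, 0], [0.05, 0, 0.03, 0, 0, 0], [0.05, 0, 0.03, 0, 0, 0], [0.05, 0, 0.03, 0, 0, 0]])

```text
t: 32.2
tool_pos: [0.5078, -0.2485, 0.1798]
tool_rot: [-2.08, -2.18, -0.184]
contact_force: [-0.7, -1.0, -0.5]
opening: 0.0071
```

>>> apply_moves(rows=[[0, 0, 0, 0, 0, 0], [0, 0, 0, 0, 0, 0], [0, 0, 0, 0, 0, 0], [0, 0, 0, 0, 0, 0], [0, 0, 0, 0, 0, 0]], squeeze=20)

```text
t: 32.7
tool_pos: [0.5078, -0.2485, 0.1798]
tool_rot: [-2.08, -2.18, -0.184]
contact_force: [0.3, -1.4, -0.8]
opening: 0.0068
```

Run:
```python
from station import ctrl
from h import *
avg(ctrl,12,"27")
```

```text
t 33.3 F frame [ 0.09 -0.42 -0.26] +- [0.15 0.14 0.09] M [-0.204  0.002 -0.001] bar [   0.     1.5 -121.5] open 0.0071
```

View pics/top27.png

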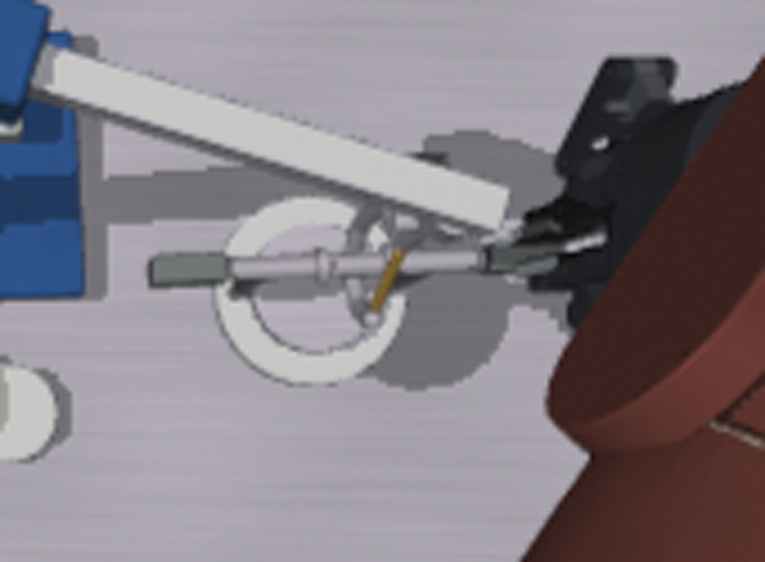

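```bash
python3 - <<'E'
from station import ctrl
from h import *
from scipy.optimize import least_squares
T=ctrl.get_image("top")
def pts(par):
    y0,roll,z0=par[:3];x0=0
    c,s=np.cos(roll),np.sin(roll)
    def P(y,z): return Fw(x0,y0+c*y-s*z,z0+s*y+c*z)
    q=[P(54,11),P(86,11),P(14,8),P(-54,11),P(0,-84)]
    return ((proj(T,q)-[300,150]+.5)*4.5)[:,0]
def run(obs,z0):
    r=least_squares(lambda p:pts([p[0],p[1],z0])-obs,[0,0]);return r.x,r.fun.round(1)
obs=np.array([229,152,322,486,311.5])
for z0 in(-125,-122): print(z0,run(obs,z0))
E
python3 -c "
import cv2
c=cv2.imread('pics/full_top27.png')[190:240,330:415];cv2.imwrite('pics/z27.png',cv2.resize(c,None,fx=9,fy=9,interpolation=cv2.INTER_NEAREST))"
```

```text
-125 (array([1.88551089, 0.00689722]), array([-0.8, -0.8,  0.7,  1.2, -0.4]))
-122 (array([2.45418998, 0.00840778]), array([-1. , -1.2,  0.9,  1.9, -0.6]))
```

View pics/z27.png

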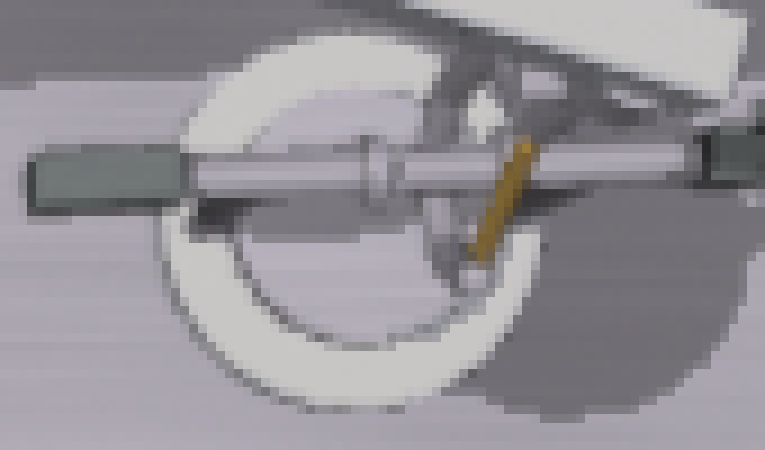

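The carrier is level (roll about 0.007 rad), the hook carries the weight, and the bar is under a shut latch. I'll release it now.

>>> apply_moves(rows=[[0, 0, 0, 0, 0, 0], [0, 0, 0, 0, 0, 0], [0, 0, 0, 0, 0, 0], [0, 0, 0, 0, 0, 0], [0, 0, 0, 0, 0, 0]], grip=0.75)

```text
t: 33.85
tool_pos: [0.5079, -0.2485, 0.1799]
tool_rot: [-2.08, -2.18, -0.184]
contact_force: [0.3, 0.1, -0.3]
opening: 0.0214
```

>>> apply_moves(rows=[[0, 0, 0, 0, 0, 0], [0, 0, 0, 0, 0, 0], [0, 0, 0, 0, 0, 0], [0, 0, 0, 0, 0, 0], [0, 0, 0, 0, 0, 0], [0, 0, 0, 0, 0, 0]], grip=0.2)

```text
t: 34.45
tool_pos: [0.5078, -0.2485, 0.1799]
tool_rot: [-2.08, -2.18, -0.184]
contact_force: [-0.7, 0.1, 0.2]
opening: 0.0683
```

Run:
```python
from station import ctrl
from h import *
avg(ctrl,6,"28")
```

```text
t 34.75 F frame [-0.11  0.06  0.07] +- [0.23 0.21 0.26] M [-0.063 -0.013  0.017] bar [ 1.000e-01  1.600e+00 -1.215e+02] open 0.0681
```

View pics/top28.png

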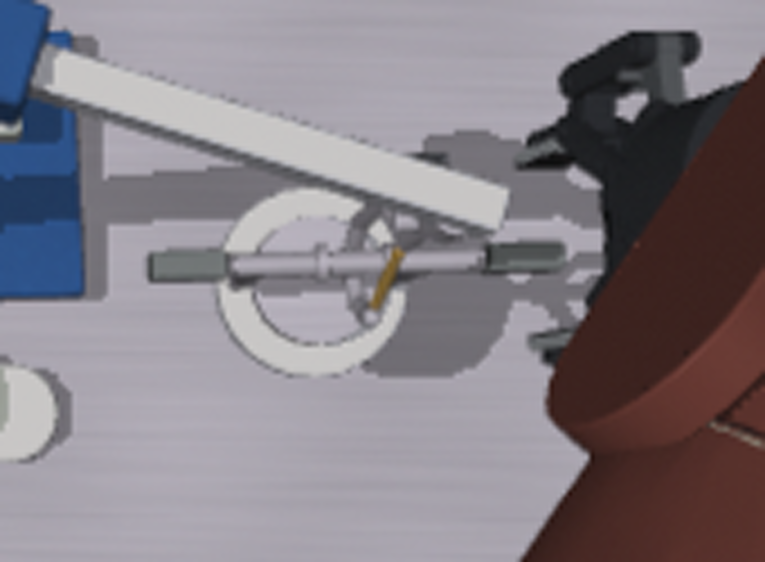

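>>> apply_moves(rows=[[0, 0, -0.5, 0, 0, 0], [0, 0, -1.5, 0, 0, 0], [0, 0, -3, 0, 0, 0], [0, 0, -5, 0, 0, 0], [-1, 0, -7.5, 0, 0, 0], [-3, 0, -10, 0, 0, 0], [-6, 0, -11, 0, 0, 0], [-10, 0, -11, 0, 0, 0], [-13, -3, -11, 0, 0, 0], [-16, -7, -11, 0, 0, 0], [-18, -11, -11, 0, 0, 0], [-20, -15, -11, 0, 0, 0], [-22, -18, -11, 0, 0, 0], [-22, -18, -11, 0, 0, 0], [-22, -18, -11, 0, 0, 0]])

```text
t: 36.25
tool_pos: [0.3385, -0.4931, 0.2511]
tool_rot: [-2.083, -2.179, -0.184]
contact_force: [0.2, -0.0, 0.3]
opening: 0.0681
```

Run:
```python
from station import ctrl
from h import *
avg(ctrl,4,"29")
```

```text
t 36.45 F frame [-0.11  0.13 -0.16] +- [0.24 0.25 0.12] M [-0.074 -0.003 -0.02 ] bar [-179.4 -233.9  -50.7] open 0.0684
```

View pics/full_side29.png

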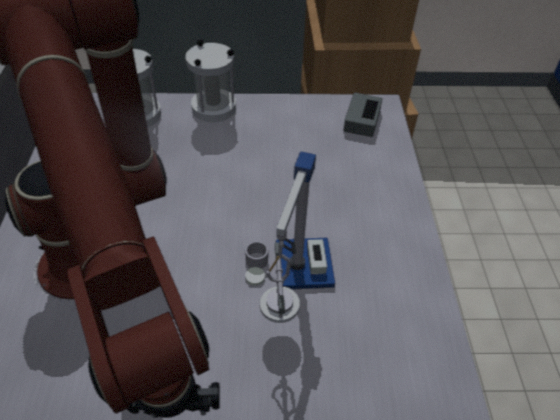

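View pics/top29.png

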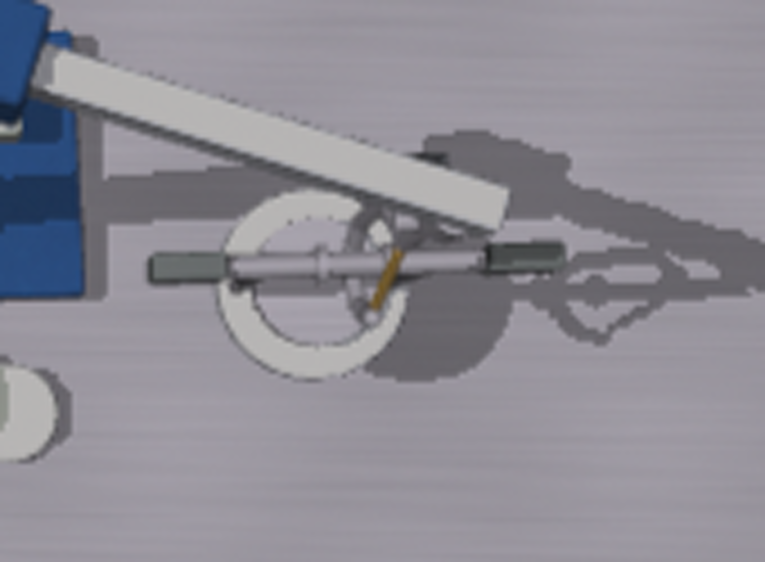

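The carrier hangs free with the robot clear. Next I'll check that it settles, and zoom in on the latch and seat.

```bash
cat > still.py <<'E'
from station import ctrl
from h import *
k=0;ref=None
for i in range(16):
    T=ctrl.get_image("top")["color"]
    g=cv2.cvtColor(T[185:245,325:430],cv2.COLOR_BGR2GRAY).astype(int)
    m=(cv2.cvtColor(T,cv2.COLOR_BGR2GRAY)[215:240,340:395]>172)  # near rim
    rows=np.where(m.any(1))[0]
    ys,xs=np.where(m)
    if ref is None: ref=g
    print(round(ctrl.get_obs()["t"],2),rows.max()+215,round(ys.mean(),2),round(xs.mean(),2),"diff",np.abs(g-ref).mean().round(2))
E
python3 still.py
python3 - <<'E'
from station import ctrl
from h import *
S=ctrl.get_image("side");T=ctrl.get_image("top")
cv2.imwrite("pics/zs.png",cv2.resize(S["color"][215:325,235:325],None,fx=5.4,fy=5.4,interpolation=cv2.INTER_CUBIC))
E
```

```text
36.5 232 10.0 26.63 diff 0.0
36.55 232 9.83 26.82 diff 1.02
36.6 232 9.81 26.79 diff 1.24
36.65 232 9.81 26.78 diff 0.98
36.7 232 10.05 26.53 diff 0.41
36.75 233 10.19 26.79 diff 1.4
36.8 233 10.35 26.69 diff 2.41
36.85 233 10.71 26.74 diff 3.44
36.9 233 11.06 26.92 diff 4.52
36.95 234 11.13 26.79 diff 5.33
37.0 234 11.21 26.92 diff 5.76
37.05 234 11.23 26.83 diff 5.86
37.1 234 11.24 26.87 diff 5.74
37.15 234 11.15 26.67 diff 5.34
37.2 233 10.95 26.73 diff 4.48
37.25 233 10.78 26.81 diff 3.53
```

View pics/zs.png

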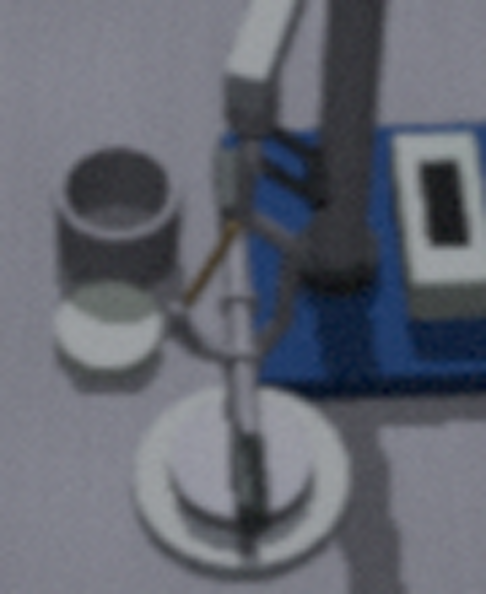

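It still swings slightly, about ±2 mm at the disc. I'll let it settle with the arm holding still.

>>> apply_moves(rows=[[0, 0, 0, 0, 0, 0], [0, 0, 0, 0, 0, 0], [0, 0, 0, 0, 0, 0], [0, 0, 0, 0, 0, 0], [0, 0, 0, 0, 0, 0], [0, 0, 0, 0, 0, 0], [0, 0, 0, 0, 0, 0], [0, 0, 0, 0, 0, 0], [0, 0, 0, 0, 0, 0], [0, 0, 0, 0, 0, 0], [0, 0, 0, 0, 0, 0], [0, 0, 0, 0, 0, 0], [0, 0, 0, 0, 0, 0], [0, 0, 0, 0, 0, 0], [0, 0, 0, 0, 0, 0], [0, 0, 0, 0, 0, 0], [0, 0, 0, 0, 0, 0], [0, 0, 0, 0, 0, 0], [0, 0, 0, 0, 0, 0], [0, 0, 0, 0, 0, 0]])

```text
t: 39.35
tool_pos: [0.3388, -0.4923, 0.2498]
tool_rot: [-2.08, -2.18, -0.184]
contact_force: [-0.9, 0.7, 0.7]
opening: 0.0683
```

>>> apply_moves(rows=[[0, 0, 0, 0, 0, 0], [0, 0, 0, 0, 0, 0], [0, 0, 0, 0, 0, 0], [0, 0, 0, 0, 0, 0], [0, 0, 0, 0, 0, 0], [0, 0, 0, 0, 0, 0], [0, 0, 0, 0, 0, 0], [0, 0, 0, 0, 0, 0], [0, 0, 0, 0, 0, 0], [0, 0, 0, 0, 0, 0], [0, 0, 0, 0, 0, 0], [0, 0, 0, 0, 0, 0], [0, 0, 0, 0, 0, 0], [0, 0, 0, 0, 0, 0], [0, 0, 0, 0, 0, 0], [0, 0, 0, 0, 0, 0], [0, 0, 0, 0, 0, 0], [0, 0, 0, 0, 0, 0], [0, 0, 0, 0, 0, 0], [0, 0, 0, 0, 0, 0]])

```text
t: 41.35
tool_pos: [0.3388, -0.4923, 0.2498]
tool_rot: [-2.08, -2.18, -0.184]
contact_force: [-0.2, 0.3, -0.2]
opening: 0.0684
```

>>> apply_moves(rows=[[0, 0, 0, 0, 0, 0], [0, 0, 0, 0, 0, 0], [0, 0, 0, 0, 0, 0], [0, 0, 0, 0, 0, 0], [0, 0, 0, 0, 0, 0], [0, 0, 0, 0, 0, 0], [0, 0, 0, 0, 0, 0], [0, 0, 0, 0, 0, 0], [0, 0, 0, 0, 0, 0], [0, 0, 0, 0, 0, 0], [0, 0, 0, 0, 0, 0], [0, 0, 0, 0, 0, 0], [0, 0, 0, 0, 0, 0], [0, 0, 0, 0, 0, 0], [0, 0, 0, 0, 0, 0], [0, 0, 0, 0, 0, 0], [0, 0, 0, 0, 0, 0], [0, 0, 0, 0, 0, 0], [0, 0, 0, 0, 0, 0], [0, 0, 0, 0, 0, 0]])

```text
t: 43.35
tool_pos: [0.3387, -0.4923, 0.2498]
tool_rot: [-2.08, -2.18, -0.184]
contact_force: [-0.4, -0.6, -0.3]
opening: 0.0685
```

```bash
python3 still.py
```

```text
43.4 234 11.24 26.87 diff 0.0
43.45 234 11.22 26.87 diff 0.38
43.5 234 11.2 26.74 diff 0.92
43.55 233 11.0 26.77 diff 1.74
43.6 233 10.88 26.98 diff 2.77
43.65 233 10.41 26.58 diff 3.85
43.7 233 10.24 26.64 diff 4.72
43.75 233 10.04 26.73 diff 5.45
43.8 232 10.05 26.72 diff 5.89
43.85 232 9.82 26.71 diff 6.11
43.9 232 9.89 26.72 diff 6.08
43.95 232 10.0 26.65 diff 5.82
44.0 232 10.07 26.78 diff 5.36
44.05 233 10.24 26.75 diff 4.55
44.1 233 10.49 26.6 diff 3.63
44.15 233 10.91 26.83 diff 2.58
```

The swing barely decays: ±0.7 px in the row mean, about ±1.5 mm at the disc. There's time to regrip softly, trim the small pitch offset (about 0.013 rad) that started it, and release again.

Run:
```python
from station import ctrl
from h import *
o=ctrl.get_obs();R=Ro.from_rotvec([-2.08,-2.18,-.184]);P=np.array([.5078,-.2485,.1799])
m=R.as_matrix()
def W(a,b,c): return (P+m@np.array([a,b,c])/100,R)
path(o,[W(-20,-10,-11),W(-10,0,-11),W(-3,0,-10),W(0,0,-5),W(0,0,0)],step=.04)
```

```text
[0.67,2.67,0.00,0.00,0.00,-0.00],
[1.33,5.33,0.00,0.00,0.00,-0.00],
[2.00,8.00,0.00,0.00,0.00,-0.00],
[4.50,10.50,0.00,0.00,0.00,-0.00],
[7.00,13.00,0.00,0.00,0.00,-0.00],
[9.50,15.50,0.00,0.00,0.00,-0.00],
[12.00,18.00,0.00,0.00,0.00,-0.00],
[15.50,18.00,0.50,0.00,0.00,-0.00],
[19.00,18.00,1.00,0.00,0.00,-0.00],
[20.50,18.00,3.50,0.00,0.00,-0.00],
[22.00,18.00,6.00,0.00,0.00,-0.00],
[22.00,18.00,8.50,0.00,0.00,-0.00],
[22.01,18.00,11.00,0.00,0.00,-0.00],
13
```

>>> apply_moves(rows=[[0.7, 2.7, 0, 0, 0, 0], [1.3, 5.3, 0, 0, 0, 0], [2, 8, 0, 0, 0, 0], [4.5, 10.5, 0, 0, 0, 0], [7, 13, 0, 0, 0, 0], [9.5, 15.5, 0, -0.05, 0, 0], [12, 18, 0, -0.1, 0, 0], [15.5, 18, 0.5, -0.15, 0, 0], [18, 18, 0.7, -0.15, 0, 0], [20, 18, 1.5, -0.15, 0, 0], [21.5, 18, 3, -0.15, 0, 0], [22, 18, 5, -0.15, 0, 0], [22, 18, 7, -0.15, 0, 0], [22, 18, 9, -0.15, 0, 0], [22, 18, 10.5, -0.15, 0, 0], [22, 18, 11, -0.15, 0, 0], [22, 18, 11, -0.15, 0, 0], [22, 18, 11, -0.15, 0, 0]])

```text
t: 45.95
tool_pos: [0.5083, -0.249, 0.1809]
tool_rot: [-2.088, -2.186, -0.199]
contact_force: [0.6, 0.2, 0.2]
opening: 0.0684
```

Run:
```python
from station import ctrl
from h import *
o=avg(ctrl,4,"30")
R=Ro.from_rotvec([-2.08,-2.18,-.184])
print(rel(o,[.5078,-.2485,.1799],R).round(2))
```

```text
t 46.15 F frame [ 0.47 -0.04 -0.26] +- [0.22 0.21 0.37] M [-0.073  0.009 -0.018] bar [   0.5    0.9 -120.3] open 0.0684
[ 0.04 -0.05  0.11  0.17  0.02 -0.  ]
```

View pics/top30.png

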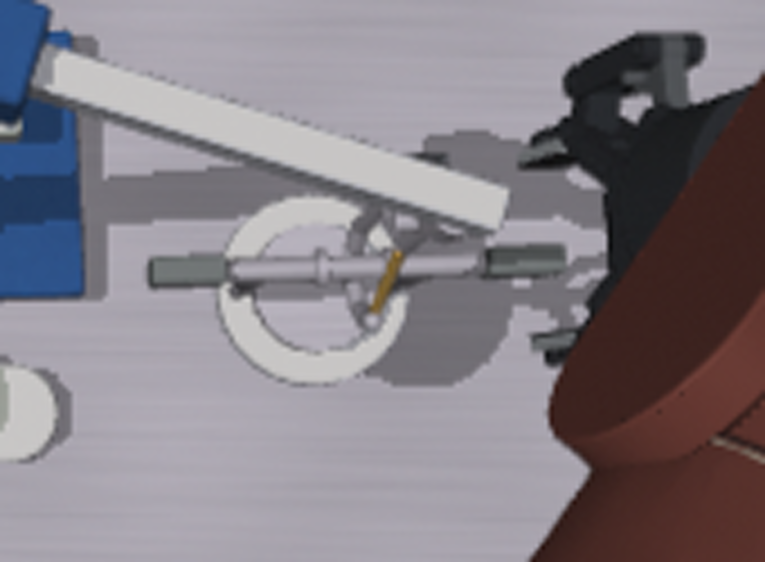

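>>> apply_moves(rows=[[0, -0.05, 0.1, -0.1, 0, 0], [0, -0.05, 0.1, -0.1, 0, 0], [0, -0.05, 0.1, -0.1, 0, 0], [0, -0.05, 0.1, -0.1, 0, 0], [0, -0.05, 0.1, -0.1, 0, 0], [0, -0.05, 0.1, -0.1, 0, 0], [0, -0.05, 0.1, -0.1, 0, 0], [0, -0.05, 0.1, -0.1, 0, 0], [0, -0.05, 0.1, -0.1, 0, 0], [0, -0.05, 0.1, -0.1, 0, 0], [0, -0.05, 0.1, -0.1, 0, 0], [0, -0.05, 0.1, -0.1, 0, 0]], grip=1, squeeze=20)

```text
t: 47.35
tool_pos: [0.5078, -0.2488, 0.1799]
tool_rot: [-2.093, -2.189, -0.209]
contact_force: [-0.1, 0.5, -1.3]
opening: 0.0109
```

```bash
python3 - <<'E'
from station import ctrl
from h import *
o=avg(ctrl,10,"31")
E
python3 still.py | tail -3
```

```text
t 47.85 F frame [-0.01  0.66 -1.51] +- [0.16 0.15 0.15] M [-0.025  0.034  0.029] bar [  -0.2    1.3 -121.5] open 0.0112
48.55 239 8.7 27.97 diff 0.53
48.6 239 8.7 27.97 diff 0.54
48.65 239 8.7 27.97 diff 0.53
```

View pics/top31.png

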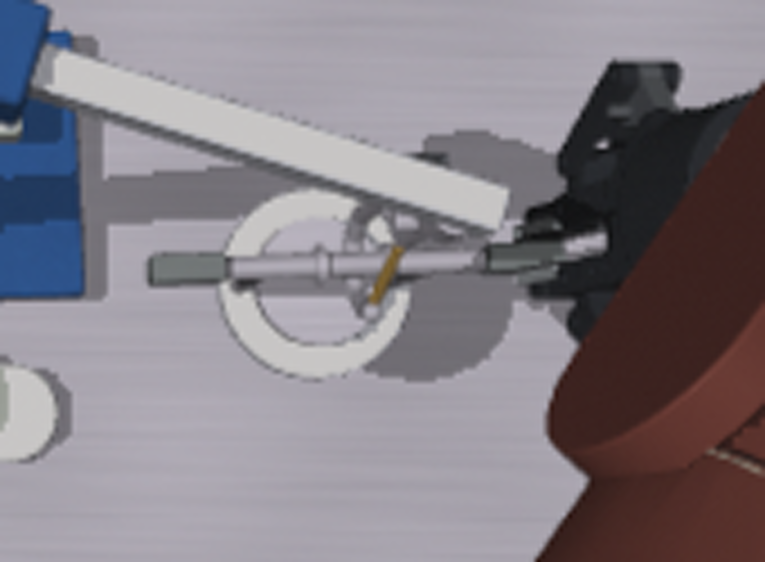

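>>> apply_moves(rows=[[0.01, 0, 0.04, 0, 0, 0], [0.02, 0, 0.08, 0, 0, 0], [0.02, 0, 0.1, 0, 0, 0], [0.02, 0, 0.1, 0, 0, 0], [0.02, 0, 0.1, 0, 0, 0]])

```text
t: 49.15
tool_pos: [0.5079, -0.2488, 0.1793]
tool_rot: [-2.094, -2.189, -0.209]
contact_force: [0.5, -0.7, -0.3]
opening: 0.0107
```

```bash
python3 - <<'E'
from station import ctrl
from h import *
o=avg(ctrl,10,"32")
E
python3 -c "
import cv2,numpy as np
a=[cv2.resize(cv2.imread(f'pics/full_top{k}.png')[195:240,345:400],None,fx=4.7,fy=9,interpolation=cv2.INTER_NEAREST) for k in (29,31,32)]
cv2.imwrite('pics/cmp7.png',np.hstack(a))"
```

```text
t 49.65 F frame [-0.03 -1.42 -0.22] +- [0.19 0.14 0.09] M [-0.331  0.022 -0.013] bar [-1.000e-01  1.400e+00 -1.223e+02] open 0.0104
```

View pics/cmp7.png

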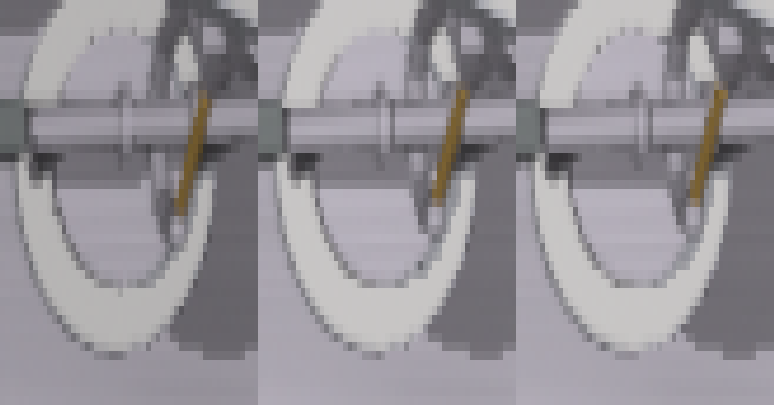

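>>> apply_moves(rows=[[-0.03, 0, 0, 0, 0, 0], [-0.06, 0, 0, 0, 0, 0], [-0.06, 0, 0, 0, 0, 0], [-0.06, 0, 0, 0, 0, 0]])

```text
t: 50.05
tool_pos: [0.5078, -0.2488, 0.1788]
tool_rot: [-2.092, -2.189, -0.209]
contact_force: [0.3, 0.6, -0.3]
opening: 0.0113
```

Run:
```python
from station import ctrl
from h import *
o=avg(ctrl,8,"33")
```

```text
t 50.45 F frame [-0.09  1.13 -0.69] +- [0.18 0.2  0.19] M [0.081 0.03  0.015] bar [  -0.2    1.2 -122.6] open 0.0108
```

>>> apply_moves(rows=[[0, 0, 0, 0, 0, 0], [0, 0, 0, 0, 0, 0], [0, 0, 0, 0, 0, 0], [0, 0, 0, 0, 0, 0]], grip=0.75)

```text
t: 50.85
tool_pos: [0.5079, -0.2491, 0.179]
tool_rot: [-2.093, -2.189, -0.209]
contact_force: [-0.3, -0.7, -0.3]
opening: 0.0213
```

>>> apply_moves(rows=[[0, 0, 0, 0, 0, 0], [0, 0, 0, 0, 0, 0], [0, 0, 0, 0, 0, 0], [0, 0, 0, 0, 0, 0], [0, 0, 0, 0, 0, 0]], grip=0.2)

```text
t: 51.35
tool_pos: [0.5079, -0.2492, 0.179]
tool_rot: [-2.093, -2.189, -0.209]
contact_force: [0.9, 0.3, -0.2]
opening: 0.0683
```

```bash
python3 still.py
```

```text
51.4 239 8.76 27.25 diff 0.0
51.45 239 8.76 26.98 diff 1.41
51.5 239 8.81 26.88 diff 2.26
51.55 239 8.84 26.78 diff 3.26
51.6 239 9.03 26.72 diff 3.88
51.65 239 9.16 26.69 diff 4.52
51.7 239 9.49 26.9 diff 5.22
51.75 239 9.79 27.22 diff 6.29
51.8 239 9.99 27.29 diff 6.98
51.85 239 10.3 27.4 diff 7.54
51.9 239 10.38 27.5 diff 7.63
51.95 239 10.32 27.64 diff 7.3
52.0 239 9.93 27.62 diff 6.55
52.05 239 9.75 27.31 diff 5.63
52.1 239 9.64 27.21 diff 4.54
52.15 239 9.01 27.11 diff 3.39
```

>>> apply_moves(rows=[[0, 0, -0.5, 0, 0, 0], [0, 0, -1.5, 0, 0, 0], [0, 0, -3, 0, 0, 0], [0, 0, -5, 0, 0, 0], [-1, 0, -7.5, 0, 0, 0], [-3, 0, -10, 0, 0, 0], [-6, 0, -11, 0, 0, 0], [-10, 0, -11, 0, 0, 0], [-13, -3, -11, 0, 0, 0], [-16, -7, -11, 0, 0, 0], [-18, -11, -11, 0, 0, 0], [-20, -15, -11, 0, 0, 0], [-22, -18, -11, 0, 0, 0], [-22, -18, -11, 0, 0, 0]])

```text
t: 53.55
tool_pos: [0.3329, -0.4948, 0.2459]
tool_rot: [-2.1, -2.184, -0.207]
contact_force: [1.0, 1.4, 0.0]
opening: 0.0677
```

```bash
cat > track.py <<'E'
from station import ctrl
from h import *
fr=[];ts=[]
for i in range(20):
    fr.append(ctrl.get_image("top")["color"]);ts.append(ctrl.get_obs()["t"])
np.save("fr.npy",np.array(fr))
# disc rim: column-wise last strong edge below; subpixel via gradient centroid
def tr(g0,g1,box):
    x0,y0,x1,y1=box;p=np.float32([[x,y] for x in range(x0,x1,3) for y in range(y0,y1,3)]).reshape(-1,1,2)
    q,s,e=cv2.calcOpticalFlowPyrLK(g0,g1,p,None,winSize=(11,11),maxLevel=1)
    return np.median((q-p)[s.ravel()==1].reshape(-1,2),0)
G=[cv2.cvtColor(f,cv2.COLOR_BGR2GRAY) for f in fr]
b={"disc":(352,226,384,234),"block":(333,205,350,213),"tip":(380,216,386,222)}
D={k:np.array([tr(G[0],g,v) for g in G]) for k,v in b.items()}
for k in D: print(k,"pp px",np.ptp(D[k],0).round(2),"rows",D[k][:,1].round(1).tolist())
print(ts[0],ts[-1])
E
python3 track.py
```

```text
disc pp px [0.68 1.9 ] rows [0.0, 0.10000000149011612, 0.10000000149011612, 0.10000000149011612, -0.0, -0.20000000298023224, -0.6000000238418579, -0.8999999761581421, -1.100000023841858, -1.399999976158142, -1.7000000476837158, -1.7999999523162842, -1.7999999523162842, -1.5, -1.2000000476837158, -1.0, -0.8999999761581421, -0.4000000059604645, -0.10000000149011612, 0.10000000149011612]
block pp px [0.15 1.2 ] rows [0.0, 0.10000000149011612, 0.20000000298023224, 0.30000001192092896, 0.20000000298023224, 0.20000000298023224, 0.10000000149011612, -0.10000000149011612, -0.6000000238418579, -0.699999988079071, -0.800000011920929, -0.8999999761581421, -0.8999999761581421, -0.8999999761581421, -0.699999988079071, -0.6000000238418579, -0.4000000059604645, 0.0, 0.20000000298023224, 0.30000001192092896]
tip pp px [0.25 1.17] rows [0.0, 0.10000000149011612, 0.20000000298023224, 0.10000000149011612, 0.10000000149011612, -0.10000000149011612, -0.20000000298023224, -0.5, -0.6000000238418579, -0.800000011920929, -1.0, -1.0, -1.0, -0.8999999761581421, -0.800000011920929, -0.5, -0.30000001192092896, -0.20000000298023224, -0.0, 0.10000000149011612]
53.6 54.55
```

The carrier and hook now swing as one rigid pendulum, ±0.01 rad. That means the bar was released about 1.2 mm too far in +x. There's time for one corrected release.

Run:
```python
from station import ctrl
from h import *
o=ctrl.get_obs();R=Ro.from_rotvec([-2.093,-2.189,-.209])*Ro.from_rotvec([.01,0,0]);P=np.array([.5079,-.2491,.1790])
m=R.as_matrix();P=P-m[:,1]*.0014
def W(a,b,c): return (P+m@np.array([a,b,c])/100,R)
path(o,[W(-20,-10,-11),W(-10,0,-11),W(-3,0,-10),W(0,0,-5),W(0,0,0)],step=.04)
```

```text
[0.67,2.66,-0.03,0.04,-0.00,0.00],
[1.34,5.31,-0.07,0.08,-0.00,0.00],
[2.01,7.97,-0.10,0.12,-0.00,0.00],
[4.51,10.47,-0.08,0.12,-0.00,0.00],
[7.01,12.97,-0.05,0.12,-0.00,0.00],
[9.51,15.47,-0.03,0.12,-0.00,0.00],
[12.01,17.97,0.00,0.12,-0.00,0.00],
[15.51,17.97,0.50,0.12,-0.00,0.00],
[19.01,17.96,1.00,0.12,-0.00,0.00],
[20.51,17.94,3.50,0.12,-0.00,0.00],
[22.01,17.91,6.00,0.12,-0.00,0.00],
[22.01,17.89,8.50,0.12,-0.00,0.00],
[22.01,17.86,11.00,0.12,-0.00,0.00],
13
```

>>> apply_moves(rows=[[0.7, 2.7, 0, 0.05, 0, 0], [1.3, 5.3, -0.1, 0.1, 0, 0], [2, 8, -0.1, 0.12, 0, 0], [4.5, 10.5, -0.1, 0.12, 0, 0], [7, 13, 0, 0.12, 0, 0], [9.5, 15.5, 0, 0.12, 0, 0], [12, 18, 0, 0.12, 0, 0], [15.5, 18, 0.5, 0.12, 0, 0], [18, 18, 0.7, 0.12, 0, 0], [20, 18, 1.5, 0.12, 0, 0], [21.5, 17.9, 3, 0.12, 0, 0], [22, 17.9, 5, 0.12, 0, 0], [22, 17.9, 7, 0.12, 0, 0], [22, 17.86, 9, 0.12, 0, 0], [22, 17.86, 10.5, 0.12, 0, 0], [22, 17.86, 11, 0.12, 0, 0], [22, 17.86, 11, 0.12, 0, 0]])

```text
t: 56.25
tool_pos: [0.5062, -0.249, 0.1783]
tool_rot: [-2.087, -2.184, -0.197]
contact_force: [0.1, -1.0, -0.7]
opening: 0.0682
```

Run:
```python
from station import ctrl
from h import *
o=ctrl.get_obs();R=Ro.from_rotvec([-2.093,-2.189,-.209])*Ro.from_rotvec([.01,0,0]);P=np.array([.5079,-.2491,.1790])
P=P-R.as_matrix()[:,1]*.0014
print(o["t"],rel(o,P,R).round(2))
```

```text
56.25 [-0.    0.03 -0.07 -0.02 -0.01 -0.  ]
```

>>> apply_moves(rows=[[0, 0.03, -0.05, 0, 0, 0], [0, 0.03, -0.05, 0, 0, 0], [0, 0.03, -0.05, 0, 0, 0], [0, 0.03, -0.05, 0, 0, 0], [0, 0.03, -0.05, 0, 0, 0], [0, 0.03, -0.05, 0, 0, 0], [0, 0.03, -0.05, 0, 0, 0], [0, 0.03, -0.05, 0, 0, 0], [0, 0.03, -0.05, 0, 0, 0], [0, 0.03, -0.05, 0, 0, 0], [0, 0.03, -0.05, 0, 0, 0]], grip=1, squeeze=20)

```text
t: 57.35
tool_pos: [0.5065, -0.2493, 0.1789]
tool_rot: [-2.087, -2.184, -0.197]
contact_force: [0.3, -1.8, 1.2]
opening: 0.0107
```

Run:
```python
from station import ctrl
from h import *
o=avg(ctrl,6,"34");print(o["tool_pos"])
# compare with free swing frames
fr=np.load("fr.npy");G=[cv2.cvtColor(f,cv2.COLOR_BGR2GRAY) for f in fr]
g1=cv2.cvtColor(cv2.imread("pics/full_top34.png"),cv2.COLOR_BGR2GRAY)
def tr(g0,g1,box):
    x0,y0,x1,y1=box;p=np.float32([[x,y] for x in range(x0,x1,3) for y in range(y0,y1,3)]).reshape(-1,1,2)
    q,s,e=cv2.calcOpticalFlowPyrLK(g0,g1,p,None,winSize=(11,11),maxLevel=1)
    return np.median((q-p)[s.ravel()==1].reshape(-1,2),0)
for k,v in {"disc (mean -.85)":(352,226,384,234),"block (mean -.3)":(333,205,350,213),"tip (-.45)":(380,216,386,222)}.items(): print(k,tr(G[0],g1,v).round(2))
```

```text
t 57.65 F frame [ 0.26 -2.1   0.52] +- [0.19 0.1  0.12] M [-0.384 -0.007 -0.027] bar [  -1.4    0.8 -122.6] open 0.011
[ 0.5065204  -0.24926241  0.17883619]
disc (mean -.85) [-0.3  -0.78]
block (mean -.3) [0.06 0.26]
tip (-.45) [ 0.02 -0.8 ]
```

>>> apply_moves(rows=[[-0.03, 0.02, -0.02, 0.04, 0, 0], [-0.06, 0.05, -0.03, 0.08, 0, 0], [-0.06, 0.05, -0.03, 0.08, 0, 0], [-0.06, 0.05, -0.03, 0.08, 0, 0], [-0.06, 0.05, -0.03, 0.08, 0, 0]])

```text
t: 58.15
tool_pos: [0.507, -0.2495, 0.1788]
tool_rot: [-2.083, -2.181, -0.189]
contact_force: [-0.7, 0.7, -0.4]
opening: 0.0106
```

Run:
```python
from station import ctrl
from h import *
o=avg(ctrl,6,"35");print(o["tool_pos"])
fr=np.load("fr.npy");G=[cv2.cvtColor(f,cv2.COLOR_BGR2GRAY) for f in fr]
g1=cv2.cvtColor(cv2.imread("pics/full_top35.png"),cv2.COLOR_BGR2GRAY)
def tr(g0,g1,box):
    x0,y0,x1,y1=box;p=np.float32([[x,y] for x in range(x0,x1,3) for y in range(y0,y1,3)]).reshape(-1,1,2)
    q,s,e=cv2.calcOpticalFlowPyrLK(g0,g1,p,None,winSize=(11,11),maxLevel=1)
    return np.median((q-p)[s.ravel()==1].reshape(-1,2),0)
for k,v in {"disc (mean -.85)":(352,226,384,234),"block (mean -.3)":(333,205,350,213),"tip (-.45)":(380,216,386,222)}.items(): print(k,tr(G[0],g1,v).round(2))
```

```text
t 58.45 F frame [-0.06  0.74 -0.54] +- [0.24 0.32 0.18] M [ 0.159  0.002 -0.008] bar [  -0.9    0.6 -122.5] open 0.0109
[ 0.50692767 -0.24954994  0.17886972]
disc (mean -.85) [-0.13 -0.78]
block (mean -.3) [0.12 0.03]
tip (-.45) [ 0.01 -0.86]
```

>>> apply_moves(rows=[[0, 0, 0, 0, 0, 0], [0, 0, 0, 0, 0, 0], [0, 0, 0, 0, 0, 0], [0, 0, 0, 0, 0, 0]], grip=0.8)

```text
t: 58.85
tool_pos: [0.507, -0.2497, 0.179]
tool_rot: [-2.083, -2.182, -0.189]
contact_force: [0.4, 0.2, -0.3]
opening: 0.0169
```

>>> apply_moves(rows=[[0, 0, 0, 0, 0, 0], [0, 0, 0, 0, 0, 0], [0, 0, 0, 0, 0, 0], [0, 0, 0, 0, 0, 0], [0, 0, -0.5, 0, 0, 0], [0, 0, -1.5, 0, 0, 0], [0, 0, -3, 0, 0, 0], [0, 0, -5, 0, 0, 0], [-1, 0, -7.5, 0, 0, 0], [-3, 0, -10, 0, 0, 0], [-6, 0, -11, 0, 0, 0], [-10, 0, -11, 0, 0, 0], [-13, -3, -11, 0, 0, 0], [-16, -7, -11, 0, 0, 0], [-18, -11, -11, 0, 0, 0], [-20, -15, -11, 0, 0, 0], [-22, -18, -11, 0, 0, 0], [-22, -18, -11, 0, 0, 0]], grip=0.2)

```text
t: 60.65
tool_pos: [0.3339, -0.4959, 0.249]
tool_rot: [-2.09, -2.176, -0.187]
contact_force: [0.5, 1.1, 0.4]
opening: 0.0681
```

```bash
python3 track.py
python3 - <<'E'
from station import ctrl
from h import *
avg(ctrl,2,"36")
E
```

```text
disc pp px [0.02 0.04] rows [0.0, 0.0, 0.0, 0.0, 0.0, 0.0, 0.0, 0.0, 0.0, 0.0, 0.0, 0.0, 0.0, 0.0, 0.0, -0.0, -0.0, 0.0, -0.0, 0.0]
block pp px [0.04 0.02] rows [0.0, 0.0, 0.0, -0.0, 0.0, 0.0, 0.0, 0.0, 0.0, 0.0, 0.0, 0.0, 0.0, 0.0, 0.0, 0.0, 0.0, 0.0, -0.0, -0.0]
tip pp px [0.01 0.04] rows [0.0, -0.0, 0.0, 0.0, 0.0, 0.0, 0.0, 0.0, 0.0, 0.0, 0.0, 0.0, 0.0, -0.0, -0.0, -0.0, -0.0, -0.0, 0.0, -0.0]
60.7 61.65
t 61.75 F frame [0.51 0.04 0.64] +- [0.59 0.03 0.55] M [-0.079 -0.004 -0.012] bar [-181.8 -235.1  -53.3] open 0.0685
```

View pics/top36.png

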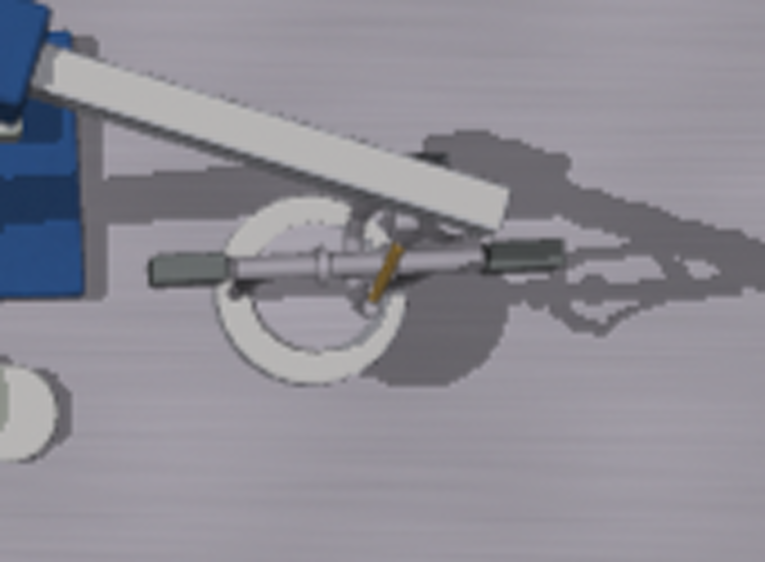

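View pics/full_side36.png

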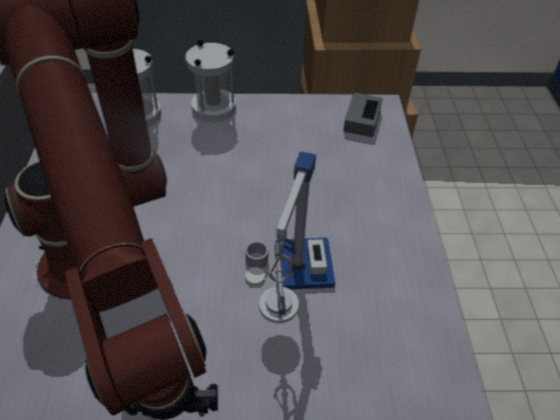

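The carrier is now completely still (under 0.05 px motion over 1 s), so I'm handing it in.

```bash
python3 -c "
from station import ctrl
print(ctrl.finish_job())"
```

```text
the job is handed in; nothing more can be done
None
```

The carrier is hanging on the hook with the latch shut, plumb to within about 1° and still. I handed the job in at about 62 s of the 72 s allowed.

- **Swing to the stop:** I laid the bar against the latch and swung the hook back to its stop, at a lean of about 0.58 rad. The force there rose to about 1.8 N and the hook stopped moving in the top view. In finding the stop, the bar went about 3 mm into the latch. I backed off to light pressure and held about 1.5 s before pressing in.
- **Pressing in:** The averaged force stayed under about 2.5 N while the hook leaned. The hook then swung back onto the bar, with the latch shut outside it. I lowered the bar into the bend and let go.
- **Extra steps:** The first release left a swing of about ±1.5–2 mm at the disc that hardly died down. I regripped softly and released twice more. The second release still swung, and the third came out still.
- **Last checks:** Disc, bar and hook tip moved less than 0.05 px over 1 s. The hook was between the collars, the mould and stone were where they started, and the robot was touching nothing.
- **Checks that disagreed:** The hook tip rested about 1–2 mm (about 0.015 rad) off its starting position. The bar's height worked out from the tool pose was about 3 mm above the stated seat height. The hook carried the full weight, so I took the bar as seated.

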